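Load the indexed drying carousel with test tiles

ROBOT

A 6-joint arm with a two-finger parallel gripper is mounted at the origin on the work surface. World frame = base frame: x ahead of the robot, y to its left, z up, the work surface at z = 0. Lengths are in mm, angles in rad, forces in N, time in s.
With the tool pointing down it reaches from about 275 to 775 mm from the base axis. Payload 14.6 kg.
Tool frame: the origin (TCP) lies on the centre line of the jaws, within the pads' length; the fingertips stand 22 mm ahead of it and the grasp point (between the pads) lies 3 mm ahead of it; z points along the fingers, y is the direction in which the jaws open and shut (so a half turn about z gives the same grasp; the last joint's range is limited). The gripper opens to 85 mm and grips with 20 to 120 N. Pads are 22 mm wide; open, the fingers measure 114 mm over their backs; the gripper's body (76 mm by 85 mm) begins 54 mm behind the grasp point. The pads swing forward as they close: fully open they stand 13 mm farther back than shut.
Start: joints at [1.098, 0.263, -0.048, 1.259, 0, 1.415], TCP at [164.055, 498.712, 219.178] pointing down, gripper open.
Joint ranges: [-2.65, 2.65], [-0.89, 1.7], [-1.18, 1.37], [-2.13, 2.11], [-1.35, 1.29], [-3.14, 3.14]. Speed limits (rad/s): [1.89, 1.89, 2.57, 2.79, 3.14, 3.14].

INTERFACE

Orientations are given as a rotation vector (axis times angle).
In Python, from cell import * gives the robot as it stands. The module is installed in compiled form; this text tells all that it offers.
- The arm moves only by the tool servo_tool, never from a script. Its argument "series" is one flat list of numbers, 7 for each row, row after row: the shift along the world's x, y, z in cm, then the turn, a rotation vector about the world's x, y, z in rad, then the finger opening in cm, from 0 to 8.54. A call has 1 to 5 rows; each row is the pose to reach, as a shift and turn from the pose commanded when the call began; what a row does not reach only later rows make up. A row lasts 1/12 s, in which the tool goes at most 41.7 mm and 7.16 degrees, less where a joint would pass 70% of its speed; a pose out of reach is approached as far as the arm can. A call with a gripper value outside its range is refused whole. The fingers move at their own pace and stop on an object; "force" is the grip in N (left out, the last holds). Time passes only in rows, so rows that repeat a pose let the fingers close. It gives the time, the measured TCP pose, the force and the opening at its end, in the units of the state.
- get_obs(): the state, without advancing time (a new reading comes with each control period).
- snapshot(name): name is "scene" or "top" or "wrist"; returns the picture (400x640x3 uint8, red, green, blue); there is no depth.
- camera_model(name): a dict with "fx", "fy", "cx", "cy" (pixels), "rvec" (rotation vector, rad) and "tvec" (3), from world to camera coordinates, as OpenCV has them. Camera axes: x right, y down, z forward; pixel columns grow to the right and rows downward; lengths in mm; the calibration is good to about 2 mm. The wrist camera is an equidistant fisheye: a pixel r from the principal point sees the ray r / f radians off the axis. A picture is of the moment at which its call begins: read the wrist's pose just before it. camera_model takes no time and is no camera call; for the wrist camera it gives the pose at the moment of the call.
- finish_job(): hands the job in, once; it reports no verdict.
The state is a dict: "time_s": time; "qpos": joint angles; "joint_velocities": joint speeds; "joint_efforts": joint torques, N m; "tcp_pos": TCP position; "orientation": TCP orientation; "force": force on the tool from outside, world axes, zero at the start; "ft_torque": the same for the moment, N m; "opening": finger opening in mm.
Only numpy, scipy, OpenCV 4.12 (cv2) and the standard library are available. Lean on these libraries where they do the work, as an engineer would, in place of code of your own. Each camera call takes 0.05 s, during which the arm holds its last target.

TASK

Load all the clay test tiles that stand on the table into the drying carousel, starting with the bay that is in the opening of the clear cover: lay one tile flat in that bay, let go of it, then pull up the spring plunger, turn the wheel clockwise (seen from above) to the very next hole and let the pin snap home, and so on, one tile and one hole at a time. Finish with every tile lying flat in its own bay under the cover, none left in the opening, and the pin fully home in a hole; do not push the cup, the bowl or the jar about.

Things in the scene. Friction and masses are not known exactly. Their poses are not given: they have to be found in the camera images.
- carousel: drying carousel, fixed to the table: round cream foot 410 mm across with a flat metal index ring on top, 30 mm above the table; over it a wheel with bays under a clear cover. Origin: on the table, on the wheel's vertical axis; z up; -x points to the side of the loading opening (roughly to the robot)
- opening (a point): fixed point at the loading opening: centre of the floor of whichever bay stands there, 110 mm from the wheel's axis on the carousel's -x side, 48 mm above the table; axes as carousel. The opening is about 150 mm clear wide over the middle of this bay, narrowing to 100 mm 30 mm farther in, and open to the front
- wheel (a joint): angle of the aluminium wheel (310 mm across, top 48 mm above the table) in rad: 0 with the pin in hole 0, growing clockwise seen from above, 0.698 (40 degrees) from hole to hole, 2.793 at hole 4; stops just beyond both ends. With the pin out it turns lightly (0.1 N m friction), either way
- plunger (a joint): lift of the spring plunger in m: 0 = pin fully home in a hole, about 0.012 = pin tip resting on the ring between holes, 0.022 = upper stop; lift 0.015 to 0.018 to turn freely. The spring pulls down with 4.5 N at 0, 10 N at 0.018. Let go within about 3 mm of a hole, the round-tipped pin slips in
- knob (a point): grip point of the plunger: middle of a vertical black cylinder, 24 mm in diameter, 30 mm high, under a 30 mm cap 6 mm thick; 100 mm above the table when home, 180 mm from the wheel's axis, outside bay 2. A thin stem joins it to a 22 mm sleeve (top at 64 mm) on an arm fixed to the wheel: the wheel is turned by carrying the lifted knob round the axis
- cover (a point): fixed clear flat sheet, 113 to 121 mm above the table, 12 mm over the fins of loaded tiles. It roofs the whole wheel except the opening at its front, so tiles go in and out only at the opening. It reaches 140 mm to each side of the wheel's axis and 165 mm behind; two posts behind, 178 mm from the axis. This point is in its middle
- hole0 (a point): mouth of index hole 0 in the ring, 30 mm above the table, 180 mm from the axis, at 260 degrees counterclockwise from the carousel's x; 13 mm wide, ringed with brass
- hole1 (a point): mouth of index hole 1 in the ring, 30 mm above the table, 180 mm from the axis, at 220 degrees counterclockwise from the carousel's x; 13 mm wide, ringed with brass
- hole2 (a point): mouth of index hole 2 in the ring, 30 mm above the table, 180 mm from the axis, at 180 degrees counterclockwise from the carousel's x; 13 mm wide, ringed with brass
- hole3 (a point): mouth of index hole 3 in the ring, 30 mm above the table, 180 mm from the axis, at 140 degrees counterclockwise from the carousel's x; 13 mm wide, ringed with brass
- hole4 (a point): mouth of index hole 4 in the ring, 30 mm above the table, 180 mm from the axis, at 100 degrees counterclockwise from the carousel's x; 13 mm wide, ringed with brass
- bay0 (a point): bay 0 of the wheel: compartment 76 mm long (its x, outward from the wheel's axis) x 46 mm wide inside, walls 3 mm thick, 6 mm high. Origin: centre of its floor (where a tile in it has its origin), 48 mm above the table, 110 mm from the wheel's axis. In the cover's opening when the pin is in hole 0
- bay1 (a point): bay 1 of the wheel: compartment 76 mm long (its x, outward from the wheel's axis) x 46 mm wide inside, walls 3 mm thick, 6 mm high. Origin: centre of its floor (where a tile in it has its origin), 48 mm above the table, 110 mm from the wheel's axis. In the cover's opening when the pin is in hole 1
- bay2 (a point): bay 2 of the wheel: compartment 76 mm long (its x, outward from the wheel's axis) x 46 mm wide inside, walls 3 mm thick, 6 mm high. Origin: centre of its floor (where a tile in it has its origin), 48 mm above the table, 110 mm from the wheel's axis. In the cover's opening when the pin is in hole 2
- bay3 (a point): bay 3 of the wheel: compartment 76 mm long (its x, outward from the wheel's axis) x 46 mm wide inside, walls 3 mm thick, 6 mm high. Origin: centre of its floor (where a tile in it has its origin), 48 mm above the table, 110 mm from the wheel's axis. In the cover's opening when the pin is in hole 3
- tile1: clay test tile, an upside-down T: flat foot 70 x 40 x 8 mm, and along the middle of its length an upright fin 10 mm thick, 60 mm long, its top 53 mm above the underside; about 0.1 kg. Origin: centre of the underside; x along the length and the fin, z up. Either way round is right. The tiles are alike; one may be absent
- tile2: clay test tile, an upside-down T: flat foot 70 x 40 x 8 mm, and along the middle of its length an upright fin 10 mm thick, 60 mm long, its top 53 mm above the underside; about 0.1 kg. Origin: centre of the underside; x along the length and the fin, z up. Either way round is right. The tiles are alike; one may be absent
- tile3: clay test tile, an upside-down T: flat foot 70 x 40 x 8 mm, and along the middle of its length an upright fin 10 mm thick, 60 mm long, its top 53 mm above the underside; about 0.1 kg. Origin: centre of the underside; x along the length and the fin, z up. Either way round is right. The tiles are alike; one may be absent
- tile4: clay test tile, an upside-down T: flat foot 70 x 40 x 8 mm, and along the middle of its length an upright fin 10 mm thick, 60 mm long, its top 53 mm above the underside; about 0.1 kg. Origin: centre of the underside; x along the length and the fin, z up. Either way round is right. The tiles are alike; one may be absent
- cup: bystander: unglazed cup, 84 mm wide, 85 mm high, origin under its middle
- bowl: bystander: unglazed bowl, 130 mm wide, 55 mm high, origin under its middle
- jar: bystander: cream jar with white lid, 80 mm wide, 110 mm high, origin under its middle
Mind the look-alikes: they are no part of the job. Leave any orange look-alike of the tile4 alone.

How it is judged (in metres and radians):
On the way, in this order (a step that is already met when the one before it is completed fails the run):
1. a tile lies flat in bay 0, let go of, with the pin home in hole 0 (bay 0 then stands in the opening) (value of joint wheel between -0.04 and 0.04 rad and value of joint plunger below 0.003 m and (((distance between tile1 and bay0 below 0.006 m and angle between tile1's own z axis and vertical below 0.06 rad) and contact force between tile1 and the fingers below 0.05 N) or ((distance between tile2 and bay0 below 0.006 m and angle between tile2's own z axis and vertical below 0.06 rad) and contact force between tile2 and the fingers below 0.05 N) or ((distance between tile3 and bay0 below 0.006 m and angle between tile3's own z axis and vertical below 0.06 rad) and contact force between tile3 and the fingers below 0.05 N) or ((distance between tile4 and bay0 below 0.006 m and angle between tile4's own z axis and vertical below 0.06 rad) and contact force between tile4 and the fingers below 0.05 N))), for 0.2 s.
2. the wheel is advanced to hole 1 and the pin has snapped home (value of joint wheel between 0.6581 and 0.7381 rad and value of joint plunger below 0.003 m), for 0.2 s.
3. a tile lies flat in bay 1, let go of, with the pin home in hole 1 (bay 1 then stands in the opening) (all of step 2 and (((distance between tile1 and bay1 below 0.006 m and angle between tile1's own z axis and vertical below 0.06 rad) and contact force between tile1 and the fingers below 0.05 N) or ((distance between tile2 and bay1 below 0.006 m and angle between tile2's own z axis and vertical below 0.06 rad) and contact force between tile2 and the fingers below 0.05 N) or ((distance between tile3 and bay1 below 0.006 m and angle between tile3's own z axis and vertical below 0.06 rad) and contact force between tile3 and the fingers below 0.05 N) or ((distance between tile4 and bay1 below 0.006 m and angle between tile4's own z axis and vertical below 0.06 rad) and contact force between tile4 and the fingers below 0.05 N))), for 0.2 s.
4. the wheel is advanced to hole 2 and the pin has snapped home (value of joint wheel between 1.3563 and 1.4363 rad and value of joint plunger below 0.003 m), for 0.2 s.
5. a tile lies flat in bay 2, let go of, with the pin home in hole 2 (bay 2 then stands in the opening) (all of step 4 and (((distance between tile1 and bay2 below 0.006 m and angle between tile1's own z axis and vertical below 0.06 rad) and contact force between tile1 and the fingers below 0.05 N) or ((distance between tile2 and bay2 below 0.006 m and angle between tile2's own z axis and vertical below 0.06 rad) and contact force between tile2 and the fingers below 0.05 N) or ((distance between tile3 and bay2 below 0.006 m and angle between tile3's own z axis and vertical below 0.06 rad) and contact force between tile3 and the fingers below 0.05 N) or ((distance between tile4 and bay2 below 0.006 m and angle between tile4's own z axis and vertical below 0.06 rad) and contact force between tile4 and the fingers below 0.05 N))), for 0.2 s.
6. the wheel is advanced to hole 3 and the pin has snapped home (value of joint wheel between 2.0544 and 2.1344 rad and value of joint plunger below 0.003 m), for 0.2 s.
At the end, for the whole second after the job is handed in: Every tile present lies flat (within 3.4 degrees) in a bay, its origin within 6 mm of the bay's; none is within 60 mm of the opening's centre; the wheel is within 0.04 rad of hole 3 or 4 with the plunger within 3 mm of home; all at rest (((value of joint wheel between 2.0544 and 2.1344 rad and value of joint plunger below 0.003 m) or (value of joint wheel between 2.7525 and 2.8325 rad and value of joint plunger below 0.003 m)) and ((distance between tile1 and bay0 below 0.006 m and angle between tile1's own z axis and vertical below 0.06 rad) or (distance between tile1 and bay1 below 0.006 m and angle between tile1's own z axis and vertical below 0.06 rad) or (distance between tile1 and bay2 below 0.006 m and angle between tile1's own z axis and vertical below 0.06 rad) or (distance between tile1 and bay3 below 0.006 m and angle between tile1's own z axis and vertical below 0.06 rad)) and ((distance between tile2 and bay0 below 0.006 m and angle between tile2's own z axis and vertical below 0.06 rad) or (distance between tile2 and bay1 below 0.006 m and angle between tile2's own z axis and vertical below 0.06 rad) or (distance between tile2 and bay2 below 0.006 m and angle between tile2's own z axis and vertical below 0.06 rad) or (distance between tile2 and bay3 below 0.006 m and angle between tile2's own z axis and vertical below 0.06 rad)) and ((distance between tile3 and bay0 below 0.006 m and angle between tile3's own z axis and vertical below 0.06 rad) or (distance between tile3 and bay1 below 0.006 m and angle between tile3's own z axis and vertical below 0.06 rad) or (distance between tile3 and bay2 below 0.006 m and angle between tile3's own z axis and vertical below 0.06 rad) or (distance between tile3 and bay3 below 0.006 m and angle between tile3's own z axis and vertical below 0.06 rad)) and ((distance between tile4 and bay0 below 0.006 m and angle between tile4's own z axis and vertical below 0.06 rad) or (distance between tile4 and bay1 below 0.006 m and angle between tile4's own z axis and vertical below 0.06 rad) or (distance between tile4 and bay2 below 0.006 m and angle between tile4's own z axis and vertical below 0.06 rad) or (distance between tile4 and bay3 below 0.006 m and angle between tile4's own z axis and vertical below 0.06 rad)) and horizontal distance between each of tile1, tile2, tile3, tile4 and opening above 0.06 m and linear speed of each of tile1, tile2, tile3, tile4 below 0.02 m/s); the robot touches nothing.
It fails at once if the cup is pushed more than 40 mm or tipped over (distance of cup from where it was at the start of the episode above 0.04 m or angle between cup's own z axis and vertical above 0.6 rad).
It fails at once if the bowl is pushed more than 40 mm or tipped over (distance of bowl from where it was at the start of the episode above 0.04 m or angle between bowl's own z axis and vertical above 0.6 rad).
It fails at once if the jar is pushed more than 40 mm or tipped over (distance of jar from where it was at the start of the episode above 0.04 m or angle between jar's own z axis and vertical above 0.6 rad).
Of tile1, tile2, tile3, tile4 only 3 to 4 are there at a start; the rules pass over those that are not, and their reading is None.
At some moment in a run one of tile1, tile2, tile3, tile4 may be knocked a few centimetres aside while the robot is not near it.
Once in a run the grip may slacken for a moment while it holds something.
It also fails if it takes over 210 s, if anything falls off the work surface, if the arm or the gripper's body presses on something with over 40 N, if the wrist force passes 120 N, or if a joint passes its speed limit or range.

## Working session

There is one attempt and no reset: what is moved stays moved. The work goes in short steps, Python scripts to look and compute and a tool call to move; the robot and the scene stay as the last step left them, time stands still between calls to the robot, and variables do not carry over. Pictures are saved under pics/ and viewed, and the job is handed in when it is done.

Besides the shell and the picture viewer there is one more tool, called after "Request:" as name(argument=value, ...), one argument or row to a line, values as JSON. servo_tool: Moves the arm, as the interface text tells. Its arguments: {"type":"object","properties":{"series":{"type":"array"},"force":{"type":"number"}},"required":["series"]}

```bash
mkdir -p pics; ls
python3 - <<'E'
from cell import *
import cv2
print(get_obs())
for n in ("scene","top","wrist"):
    print(n,camera_model(n))
    cv2.imwrite(f"pics/{n}0.png",cv2.cvtColor(snapshot(n),cv2.COLOR_RGB2BGR))
E
```

```text
pics
{'time_s': 0.0, 'qpos': array([ 1.09770509e+00,  2.63513630e-01, -4.89662129e-02,  1.25937510e+00,
        1.46106745e-05,  1.41546693e+00]), 'joint_velocities': array([ 0.00117998, -0.00065297, -0.00145788,  0.00041291,  0.00019686,
        0.00045158]), 'joint_efforts': array([-7.76587585e-04, -6.37623096e+01,  3.84577274e+01,  1.33480324e-02,
       -3.23280974e-04,  2.50794777e-06]), 'tcp_pos': array([163.91267804, 498.44930059, 218.71917019]), 'orientation': array([-4.96987799e-01, -3.10168698e+00,  1.57419145e-03]), 'force': array([ 0.11439962,  0.58815703, -0.09387202]), 'ft_torque': array([0.01274626, 0.05974897, 0.06230186]), 'opening': 85.35230326892311}
scene {'fx': 369.10107885497763, 'fy': 369.10107885497763, 'cx': 320.8376532242222, 'cy': 203.0495924926882, 'rvec': array([ 0.55547728,  2.54417801, -1.31937169]), 'tvec': array([ 468.01460522,  -21.53841797, 1400.39683335])}
top {'fx': 388.36290279209743, 'fy': 388.36290279209743, 'cx': 318.3112554615314, 'cy': 208.93818983578458, 'rvec': array([ 2.16793213, -2.19440384,  0.10153734]), 'tvec': array([  14.06254839,  529.755051  , 1085.02283249])}
wrist {'fx': 309.70691628693146, 'fy': 309.70691628693146, 'cx': 315.80364883345715, 'cy': 199.53816647153866, 'rvec': array([-2.32332942, -1.68074591, -0.27107909]), 'tvec': array([-524.13277009,  -40.95382989,  380.73862958])}
```

View pics/scene0.png

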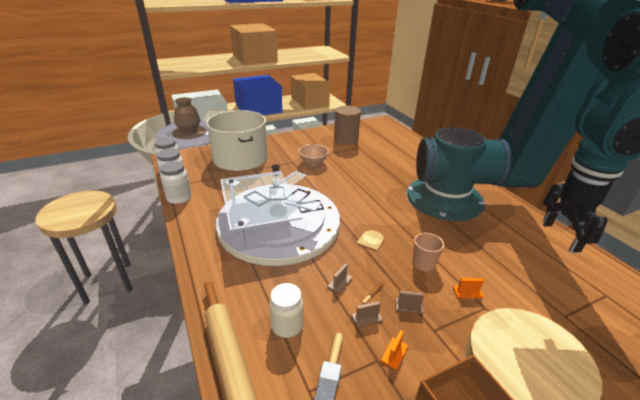

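View pics/top0.png

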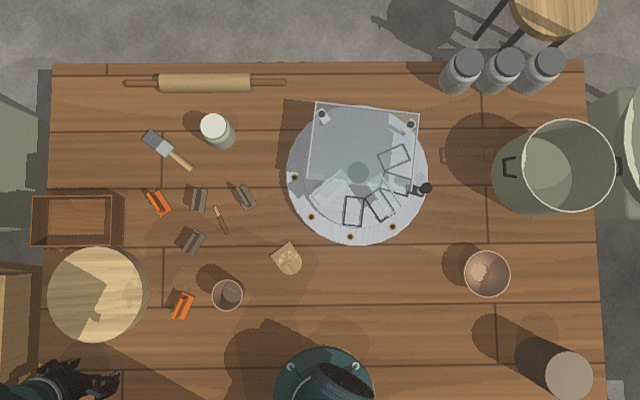

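View pics/wrist0.png

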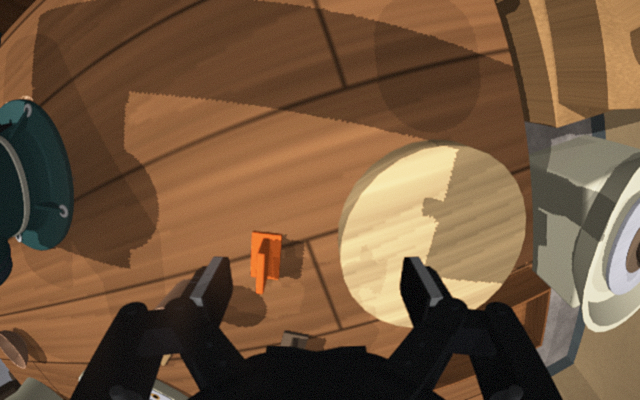

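```bash
cat > h.py <<'E'
import numpy as np, cv2
from cell import *
def bgr(n): return cv2.cvtColor(snapshot(n),cv2.COLOR_RGB2BGR)
def ray(m,u,v,fish=False):
    R,_=cv2.Rodrigues(np.array(m["rvec"],float)); t=np.array(m["tvec"],float)
    a=np.array([(u-m["cx"])/m["fx"],(v-m["cy"])/m["fy"]])
    if fish:
        th=np.hypot(*a); d=np.array([*(a/max(th,1e-9)*np.sin(th)),np.cos(th)])
    else: d=np.array([*a,1.])
    return -R.T@t, R.T@d
def plane(m,u,v,z,fish=False):
    c,d=ray(m,u,v,fish); return c+d*(z-c[2])/d[2]
def proj(m,P,fish=False):
    R,_=cv2.Rodrigues(np.array(m["rvec"],float)); p=R@np.array(P,float)+m["tvec"]
    if fish:
        r=np.hypot(p[0],p[1]); th=np.arctan2(r,p[2]); k=th/max(r,1e-9); return np.array([m["cx"]+m["fx"]*k*p[0],m["cy"]+m["fy"]*k*p[1]])
    return np.array([m["cx"]+m["fx"]*p[0]/p[2],m["cy"]+m["fy"]*p[1]/p[2]])
def crop(im,u0,v0,u1,v1,k,f):
    c=cv2.resize(im[v0:v1,u0:u1],None,fx=k,fy=k,interpolation=cv2.INTER_CUBIC); cv2.imwrite(f,c)
E
python3 - <<'E'
from h import *
im=cv2.imread("pics/top0.png")
crop(im,130,170,280,320,4,"pics/t_tiles.png"); crop(im,270,90,440,250,4,"pics/t_car.png")
m=camera_model("top"); print(ray(m,320,200)[0], ray(camera_model("scene"),320,200)[0])
# brass
hsv=cv2.cvtColor(im,cv2.COLOR_BGR2HSV)
c=plane(m,358,173,48);print(c)
mask=((hsv[...,1]>90)).astype(np.uint8)
mask[:,:280]=0;mask[:,440:]=0;mask[:100]=0;mask[250:]=0
n,l,s,ce=cv2.connectedComponentsWithStats(mask)
for i in range(1,n):
    if 8<s[i,4]<80: print(s[i],ce[i],plane(m,*ce[i],30)[:2])
E
```

```text
[ 435.2593642    16.46346054 1126.22864317] [934.9350525  842.20724696 772.78474739]
[ 627.7759049  -104.98315796   48.        ]
[291 174   7   6  22] [293.86363636 176.54545455] [622.80827904  76.26726561]
[308 214   7   6  23] [311.         216.52173913] [507.9771445  28.6343566]
[389 224   7   6  22] [392.09090909 226.40909091] [ 477.23796977 -200.1817368 ]
[347 233   7   7  24] [349.83333333 236.375     ] [450.61916971 -80.15799676]
```

```bash
cat > fit.py <<'E'
from h import *
P={4:(622.81,76.27),3:(507.98,28.63),1:(477.24,-200.18),2:(450.62,-80.16)}
from scipy.optimize import least_squares
def f(p):
    r=[]
    for k,q in P.items():
        a=np.radians(260-40*k)+p[2]; r+=[p[0]+180*np.cos(a)-q[0],p[1]+180*np.sin(a)-q[1]]
    return r
s=least_squares(f,[627,-105,0]); print(s.x,np.degrees(s.x[2]),np.round(s.fun,1))
C=s.x
E
python3 fit.py
```

```text
[ 6.29378526e+02 -1.04103037e+02 -1.34498160e-01] -7.706176943807468 [-0.6 -0.5  0.3  0.4 -0.  -0.1  0.4  0.2]
```

View pics/t_tiles.png

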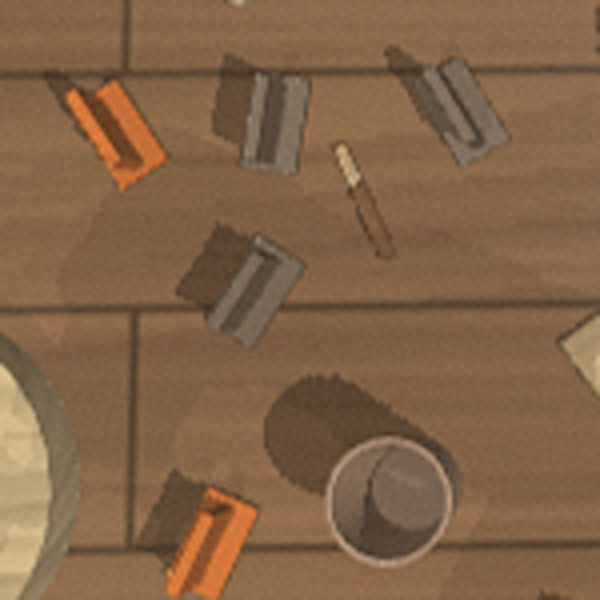

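View pics/t_car.png

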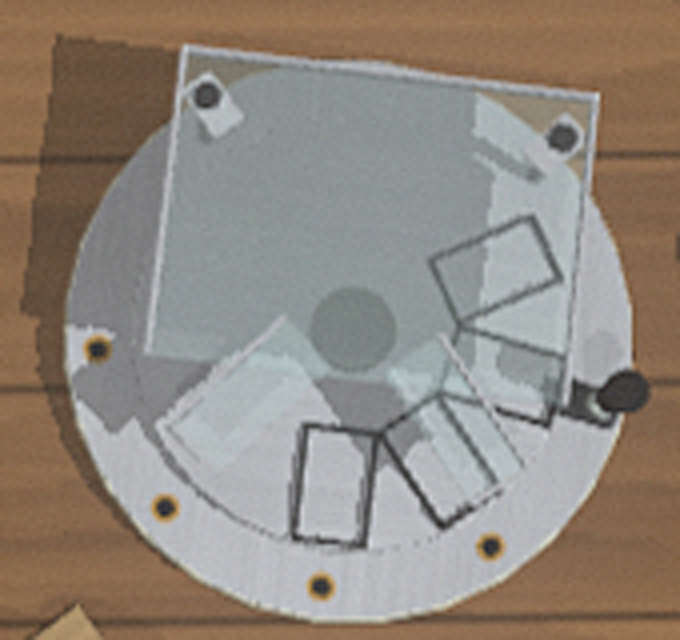

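```bash
cat > tiles.py <<'E'
from h import *
def tiles(im,m,zf=8):
    hsv=cv2.cvtColor(im,cv2.COLOR_BGR2HSV)
    out=[]
    mask=((hsv[...,1]<60)&(hsv[...,2]>70)&(hsv[...,2]<170)).astype(np.uint8)*255
    mask[:,:140]=0;mask[:,275:]=0;mask[:170]=0;mask[275:]=0
    mask=cv2.morphologyEx(mask,cv2.MORPH_CLOSE,np.ones((5,5),np.uint8))
    for c in cv2.findContours(mask,cv2.RETR_EXTERNAL,cv2.CHAIN_APPROX_NONE)[0]:
        if cv2.contourArea(c)<200: continue
        r=cv2.minAreaRect(c); b=cv2.boxPoints(r)
        w=np.array([plane(m,*p,zf)[:2] for p in b])
        e1=w[1]-w[0];e2=w[2]-w[1]
        e=e1 if np.hypot(*e1)>np.hypot(*e2) else e2
        out.append((r[0],w.mean(0),np.degrees(np.arctan2(e[1],e[0]))%180,np.hypot(*e1),np.hypot(*e2)))
    return out
if __name__=="__main__":
    for t in tiles(cv2.imread("pics/top0.png"),camera_model("top")): print(*[np.round(x,1) for x in t])
    from scipy.spatial.transform import Rotation as R
    o=get_obs(); M=R.from_rotvec(o["orientation"]).as_matrix(); print(M.round(3))
    m=camera_model("wrist"); c,d=ray(m,m["cx"],m["cy"]); print("cam in tool",M.T@(c-o["tcp_pos"]),M.T@d)
E
python3 tiles.py
```

```text
[[-0.95   0.313 -0.   ]
 [ 0.313  0.95  -0.001]
 [ 0.    -0.001 -1.   ]]
cam in tool [ 8.12282132e+01 -1.51298908e-01 -1.54571777e+02] [-3.16484171e-01 -6.96029717e-04  9.48597536e-01]
```

Run:
```python
from h import *
h=cv2.cvtColor(cv2.imread("pics/top0.png"),cv2.COLOR_BGR2HSV)
for u,v in [(245,197),(252,200),(240,190),(195,195),(204,195),(188,240),(197,236),(220,180),(240,260)]: print(u,v,h[v,u])
```

```text
245 197 [14 81 76]
252 200 [ 15  66 120]
240 190 [ 17  70 109]
195 195 [ 14  66 127]
204 195 [ 15  72 131]
188 240 [ 13  70 116]
197 236 [13 77 86]
220 180 [ 15 117 140]
240 260 [ 15 126 130]
```

```bash
sed -i 's/hsv\[...,1\]<60)&(hsv\[...,2\]>70)/hsv[...,1]<98)\&(hsv[...,2]>60)/' tiles.py; sed -i 's/,2\]<170/,2]<160/' tiles.py; python3 tiles.py
```

```text
[193.  242.9] [437.9 367.3] 149.1 73.1 42.0
[198.2 200.3] [560.4 354.2] 171.5 71.8 41.5
[243.9 196.5] [569.8 222.4] 30.7 41.5 78.9
[[-0.95   0.313 -0.   ]
 [ 0.313  0.95  -0.001]
 [ 0.    -0.001 -1.   ]]
cam in tool [ 8.12282132e+01 -1.51298908e-01 -1.54571777e+02] [-3.16484171e-01 -6.96029717e-04  9.48597536e-01]
```

Request:
servo_tool(
  series=[3.2,-1.6,0,0,0,-0.044,5,6.4,-3.2,0,0,0,-0.088,5,9.6,-4.8,0,0,0,-0.132,5,12.8,-6.4,0,0,0,-0.176,5,16,-8,0,0,0,-0.222,5],
  force=40,
)

```text
time_s: 0.57
tcp_pos: [325.3, 417.7, 219.1]
orientation: [-0.84, -3.027, 0.0]
force: [0.6, 1.6, -0.3]
opening: 50.1
```

Request:
servo_tool(
  series=[3,-1.3,-0.5,0,0,0,5,6,-2.6,-1,0,0,0,5,9,-3.9,-1.5,0,0,0,5,11.4,-5.2,-2,0,0,0,5,11.4,-5.2,-2,0,0,0,5],
)

```text
time_s: 0.98
tcp_pos: [441.5, 364.4, 197.6]
orientation: [-0.843, -3.026, 0.002]
force: [-0.1, 0.2, -0.6]
opening: 50.0
```

```bash
cat >> h.py <<'E'
from scipy.spatial.transform import Rotation as R
def st():
    o=get_obs(); M=R.from_rotvec(o["orientation"]).as_matrix()
    print("t %.2f tcp %s xyaw %.2f tilt %.2f F %s open %.1f q6 %.2f"%(o["time_s"],o["tcp_pos"].round(1),np.degrees(np.arctan2(M[1,0],M[0,0])),np.degrees(np.arccos(-M[2,2])),np.round(o["force"],1),o["opening"],o["qpos"][5])); return o
E
python3 - <<'E'
from h import *
o=st(); m=camera_model("wrist"); im=bgr("wrist"); cv2.imwrite("pics/w1.png",im)
print(proj(m,(437.9,367.3,8),1),proj(m,(437.9,367.3,53),1), proj(m,o["tcp_pos"],1))
E
```

```text
t 0.98 tcp [441.5 364.4 197.6] xyaw 148.88 tilt 0.09 F [-0.1  0.2 -0.6] open 50.0 q6 1.09
[316.92989721 167.57738988] [316.98853551 177.39001891] [316.26648359 249.59191772]
```

View pics/w1.png

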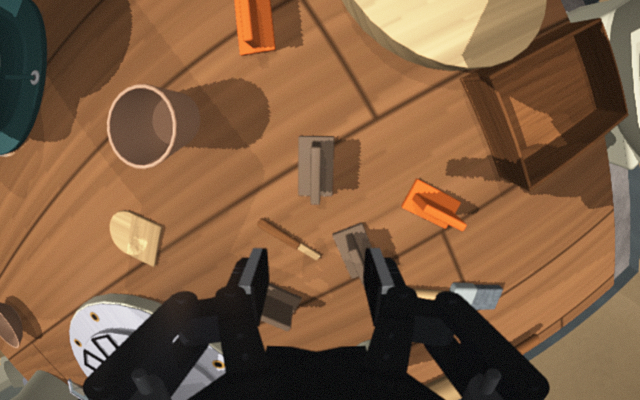

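Request:
servo_tool(
  series=[-0.36,0.29,-3.5,0,0,0,5,-0.36,0.29,-7.0,0,0,0,5,-0.36,0.29,-10.5,0,0,0,5,-0.36,0.29,-13.6,0,0,0,5,-0.36,0.29,-15.7,0,0,0,5],
)

```text
time_s: 1.45
tcp_pos: [432.4, 369.4, 39.7]
orientation: [-0.836, -3.026, 0.003]
force: [-0.4, 0.8, 0.4]
opening: 50.0
```

Request:
servo_tool(
  series=[0,0,0,0,0,0,5,0,0,0,0,0,0,0.5,0,0,0,0,0,0,0.5,0,0,0,0,0,0,0.5,0,0,0,0,0,0,0.5],
  force=60,
)

```text
time_s: 1.87
tcp_pos: [435.1, 370.2, 43.7]
orientation: [0.837, 3.026, 0.003]
force: [-0.1, -0.4, 0.2]
opening: 4.7
```

Run:
```python
from h import *
o=st(); m=camera_model("wrist"); im=bgr("wrist"); crop(im,200,120,440,320,3,"pics/w2.png")
```

```text
t 1.87 tcp [435.1 370.2  43.7] xyaw 149.08 tilt 0.14 F [-0.1 -0.4  0.2] open 4.7 q6 1.10
```

View pics/w2.png

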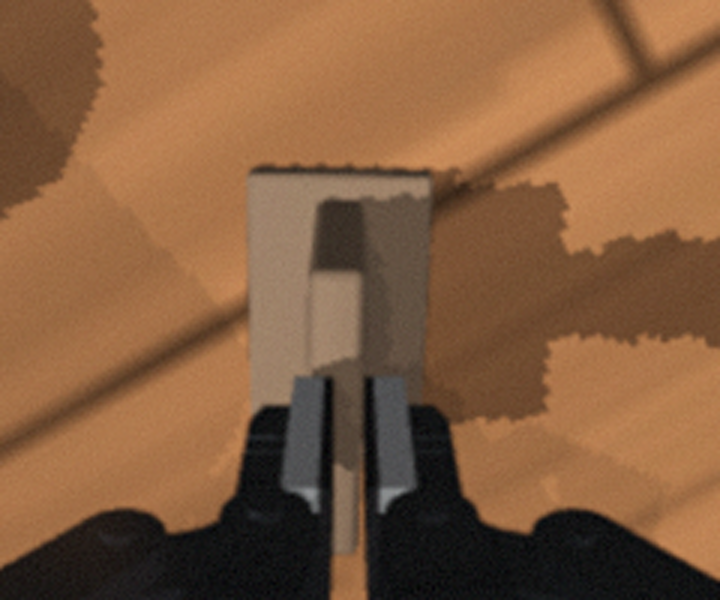

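Request:
servo_tool(
  series=[0,0,0,0,0,0,0,0,0,0,0,0,0,0,0,0,0,0,0,0,0],
)

```text
time_s: 2.17
tcp_pos: [434.6, 369.6, 42.4]
orientation: [0.838, 3.028, 0.0]
force: [0.4, -0.3, 1.0]
opening: -0.0
```

Run:
```python
from h import *
o=st()
```

```text
t 2.17 tcp [434.6 369.6  42.4] xyaw 149.07 tilt 0.02 F [ 0.4 -0.3  1. ] open -0.0 q6 1.10
```

Run:
```python
from h import *
im=bgr("wrist"); crop(im,200,120,440,320,3,"pics/w3.png"); m=camera_model("wrist"); o=st()
print(proj(m,o["tcp_pos"],1),proj(m,o["tcp_pos"]-[0,0,22],1), proj(m,(437.9,367.3,53),1), proj(m,(437.9,367.3,8),1))
im=bgr("top"); cv2.imwrite("pics/t3.png",im); crop(im,130,170,280,320,4,"pics/t3c.png")
```

```text
t 2.22 tcp [434.5 369.6  42.3] xyaw 149.07 tilt 0.01 F [-0.2 -0.1 -0.3] open -0.2 q6 1.10
[316.23961201 249.55283062] [316.21221001 233.24220857] [315.80116137 265.48586811] [315.83582609 231.12205489]
```

View pics/w3.png

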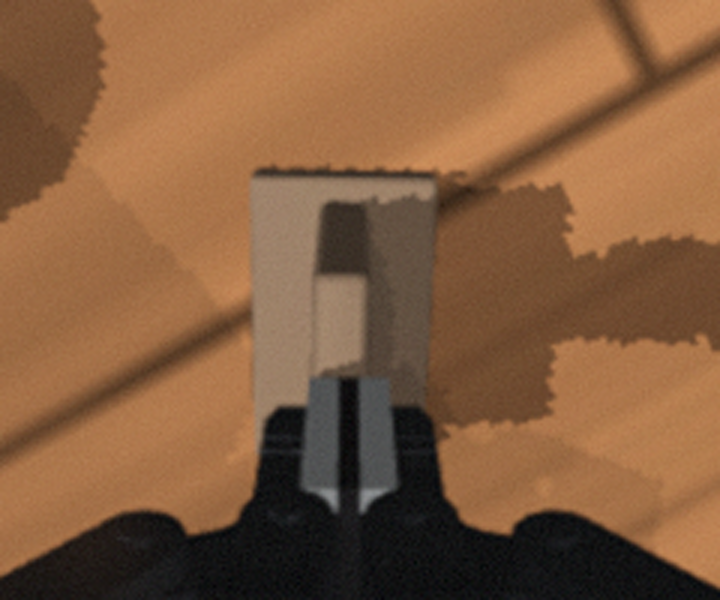

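View pics/t3c.png

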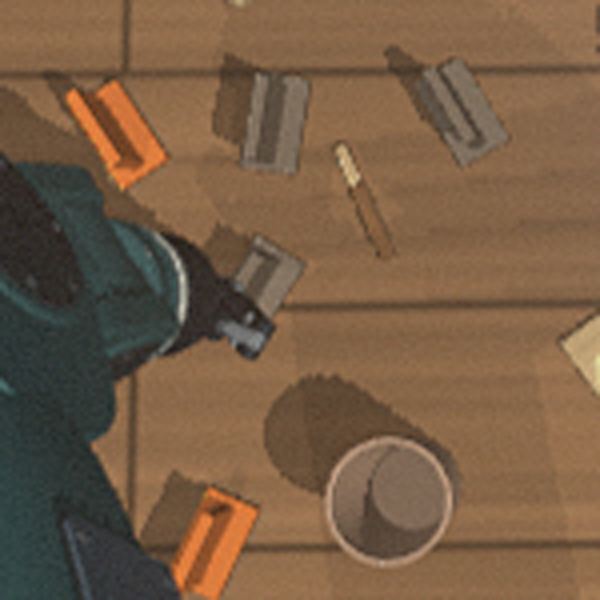

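Run:
```python
from h import *
m=camera_model("wrist"); o=st()
M=R.from_rotvec(o["orientation"]).as_matrix()
def tool(u,v,z): return (M.T@(plane(m,u,v,z,1)-o["tcp_pos"])).round(1)
f=lambda a,b:(200+a/3,120+b/3)
print("foot far edge",tool(*f(345,172),8),"L",tool(*f(253,300),8),"R",tool(*f(436,300),8))
print("fin top far",tool(*f(316,275),53),tool(*f(367,275),53), "fin foot",tool(*f(318,203),8))
for z in (-22,-10,0,5): print(z, proj(m,o["tcp_pos"]+M@[0,0,-z],1), (proj(m,o["tcp_pos"]+M@[11,0,-z],1)-[200,120])*3,(proj(m,o["tcp_pos"]+M@[-11,0,-z],1)-[200,120])*3)
```

```text
t 2.27 tcp [434.5 369.6  42.2] xyaw 149.07 tilt 0.00 F [-0.7 -0.5  0.2] open -0.3 q6 1.10
foot far edge [32.9 -0.8 34.2] L [  3.9 -21.1  34.2] R [ 3.9 19.2 34.2]
fin top far [ 26.8  -5.4 -10.8] [ 26.8   3.  -10.8] fin foot [26.1 -6.5 34.2]
-22 [316.22688429 233.19235859] [348.66818342 290.68250137] [348.69040119 386.21745919]
-10 [316.23933184 241.65099943] [348.70686747 313.69459248] [348.72614157 413.56876537]
0 [316.25071128 249.49698815] [348.74251749 335.15860256] [348.75854564 438.79449354]
5 [316.2567793  253.72679041] [348.76164454 346.7793458 ] [348.77571696 452.33472764]
```

Run:
```python
from h import *
m=camera_model("scene"); o=st(); im=bgr("scene")
p=proj(m,o["tcp_pos"]);q=proj(m,o["tcp_pos"]-[0,0,22]); print(p,q)
u,v=map(int,p); crop(im,u-60,v-60,u+60,v+50,6,"pics/s3.png"); print((p-[u-60,v-60])*6,(q-[u-60,v-60])*6)
```

```text
t 2.27 tcp [434.5 369.6  42.2] xyaw 149.07 tilt 0.00 F [-0.7 -0.5  0.2] open -0.3 q6 1.10
[412.12182753 295.39702907] [410.73616538 301.12624853]
[360.7309652 362.3821744] [352.4169923  396.75749117]
```

View pics/s3.png

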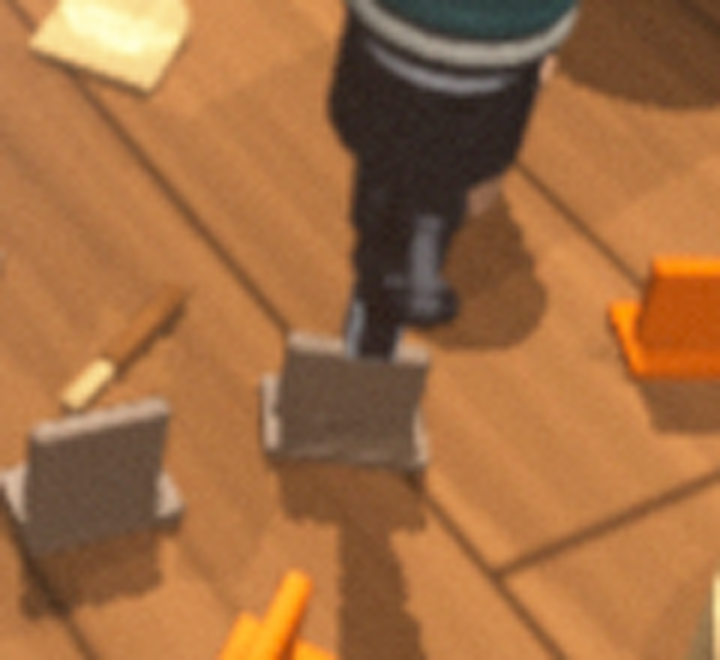

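Request:
servo_tool(
  series=[0,0,0,0,0,0,3.5,0,0,0,0,0,0,3.5,0,0,0,0,0,0,3.5,0,0,-0.5,0,0,0,3.5,0,0,-1,0,0,0,3.5],
)

```text
time_s: 2.73
tcp_pos: [434.6, 369.7, 31.9]
orientation: [0.838, 3.028, 0.001]
force: [-0.5, -0.2, -0.8]
opening: 35.0
```

Run:
```python
from h import *
o=st(); m=camera_model("wrist"); im=bgr("wrist"); crop(im,200,120,440,320,3,"pics/w4.png")
m=camera_model("scene"); im=bgr("scene"); crop(im,352,235,472,345,6,"pics/s4.png")
```

```text
t 2.73 tcp [434.6 369.7  31.9] xyaw 149.07 tilt 0.03 F [-0.5 -0.2 -0.8] open 35.0 q6 1.10
```

View pics/w4.png

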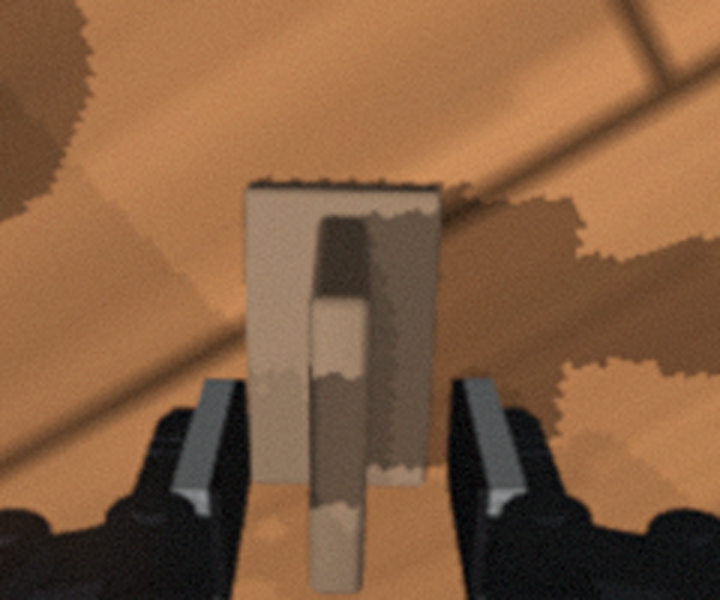

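View pics/s4.png

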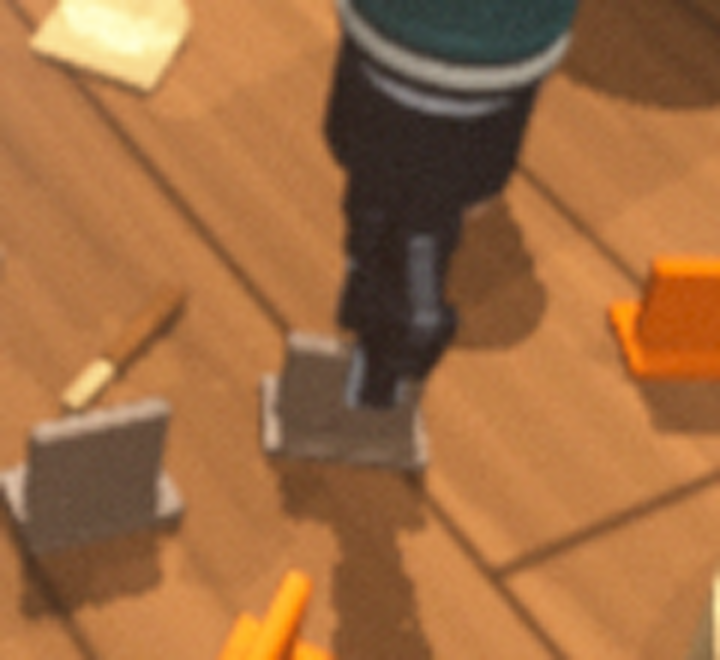

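Request:
servo_tool(
  series=[0.25,-0.25,-0.7,0,0,0,3.5,0.25,-0.25,-1.4,0,0,0,3.5,0.25,-0.25,-2.1,0,0,0,3.5,0.25,-0.25,-2.8,0,0,0,3.5,0.25,-0.25,-2.8,0,0,0,3.5],
)

```text
time_s: 3.25
tcp_pos: [436.2, 366.6, 2.5]
orientation: [-0.837, -3.026, 0.002]
force: [-1.0, 0.4, 0.5]
opening: 35.1
```

Request:
servo_tool(
  series=[0,0,0,0,0,0,0,0,0,0,0,0,0,0,0,0,0,0,0,0,0,0,0,0,0,0,0,0],
  force=60,
)

```text
time_s: 3.58
tcp_pos: [437.1, 367.2, 4.4]
orientation: [0.837, 3.028, 0.001]
force: [-0.1, -0.0, -0.5]
opening: 9.2
```

Run:
```python
from h import *
o=st(); m=camera_model("wrist"); im=bgr("wrist"); crop(im,200,120,440,320,3,"pics/w5.png")
m=camera_model("scene"); im=bgr("scene"); crop(im,352,235,472,345,6,"pics/s5.png")
```

```text
t 3.58 tcp [437.1 367.2   4.4] xyaw 149.08 tilt 0.03 F [-0.1 -0.  -0.5] open 9.2 q6 1.10
```

View pics/w5.png

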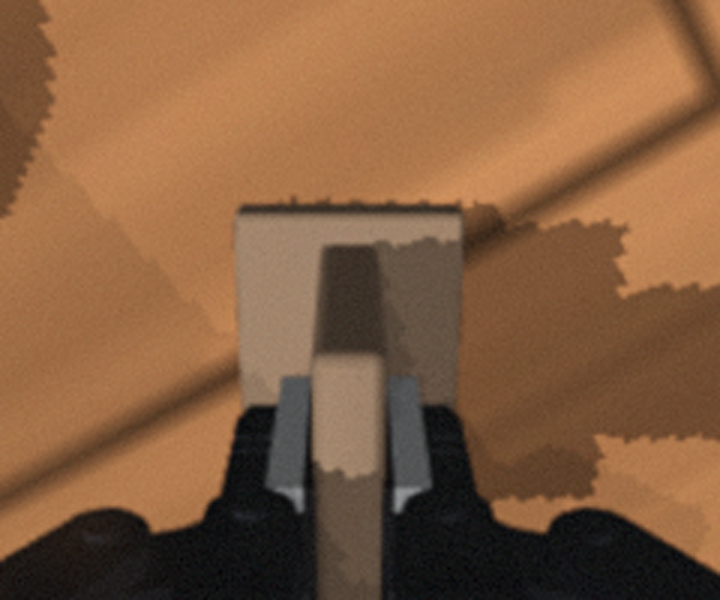

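View pics/s5.png

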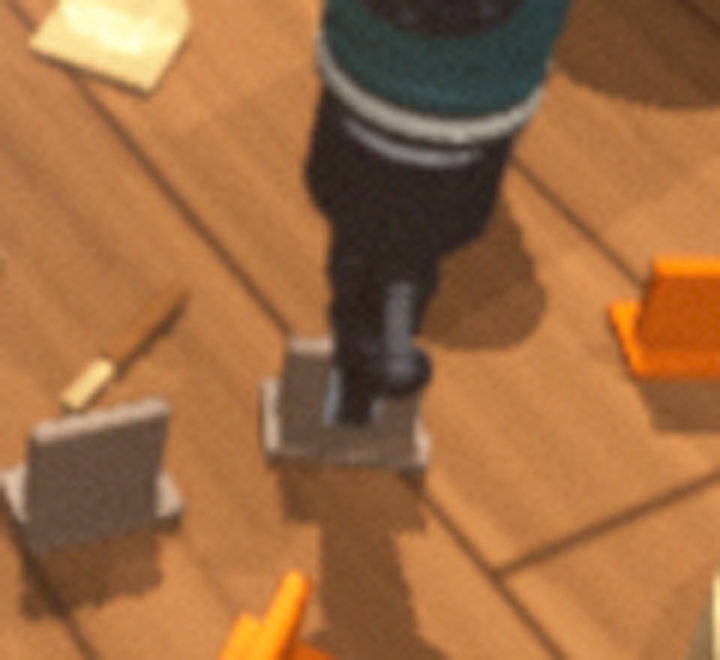

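Request:
servo_tool(
  series=[0,0,2,0,0,0,0,0,0,5.5,0,0,0,0,0,0,9,0,0,0,0,0,0,12.5,0,0,0,0,0,0,15,0,0,0,0],
)

```text
time_s: 4.1
tcp_pos: [437.3, 367.4, 157.4]
orientation: [0.837, 3.026, 0.003]
force: [-0.5, 0.2, -1.4]
opening: 9.2
```

Request:
servo_tool(
  series=[0.8,-3.7,0,0,0,0.08,0,1.5,-7.4,0,0,0,0.16,0,2.2,-11.1,0,0,0,0.24,0,2.9,-14.8,0,0,0,0.32,0,3.6,-18.5,0,0,0,0.403,0],
)

```text
time_s: 4.52
tcp_pos: [472.9, 180.5, 154.4]
orientation: [0.208, 3.134, 0.0]
force: [2.0, -0.7, -0.6]
opening: 9.6
```

Request:
servo_tool(
  series=[0.8,-3.9,0,0,0,0,0,1.5,-7.8,0,0,0,0,0,2.2,-11.7,0,0,0,0,0,2.9,-15.6,0,0,0,0,0,3.6,-19.5,0,0,0,0,0],
)

```text
time_s: 4.93
tcp_pos: [508.9, -14.8, 154.4]
orientation: [0.215, 3.134, -0.0]
force: [1.1, -0.3, -1.1]
opening: 9.1
```

Request:
servo_tool(
  series=[0.3,-3,0,0,0,0,0,0.8,-5.5,0,0,0,0,0,1.1,-7.64,0,0,0,0,0,1.1,-7.64,0,0,0,0,0,1.1,-7.64,0,0,0,0,0],
)

```text
time_s: 5.35
tcp_pos: [519.9, -90.1, 154.1]
orientation: [-0.218, -3.134, -0.0]
force: [-0.4, 1.0, -1.4]
opening: 9.4
```

Run:
```python
from h import *
o=st(); m=camera_model("wrist"); im=bgr("wrist"); cv2.imwrite("pics/w6.png",im)
m=camera_model("top"); im=bgr("top"); crop(im,270,90,440,250,4,"pics/t6.png")
```

```text
t 5.35 tcp [519.9 -90.1 154.1] xyaw 172.05 tilt 0.01 F [-0.4  1.  -1.4] open 9.4 q6 -0.19
```

View pics/w6.png

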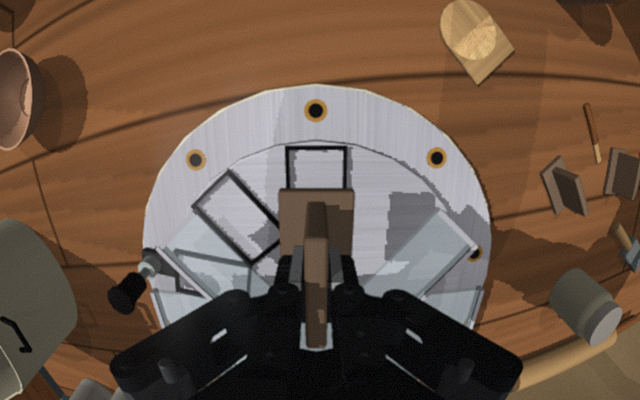

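View pics/t6.png

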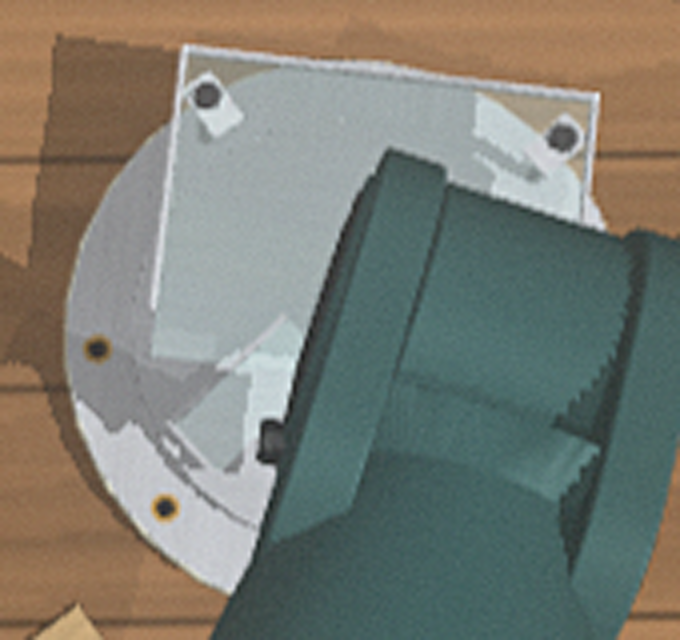

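```bash
cat > car.py <<'E'
from h import *
from scipy.optimize import least_squares
def holes(im,m,fish,guess=(629.4,-104.1,-0.1345),rad=14,ks=range(5)):
    hsv=cv2.cvtColor(im,cv2.COLOR_BGR2HSV); out={}
    for k in ks:
        a=np.radians(260-40*k)+guess[2]
        p=proj(m,(guess[0]+180*np.cos(a),guess[1]+180*np.sin(a),30),fish)
        yy,xx=np.mgrid[0:im.shape[0],0:im.shape[1]]
        near=np.hypot(xx-p[0],yy-p[1])<rad
        mk=((hsv[...,1]>110)&(hsv[...,2]>70)&near).astype(np.uint8)
        # brass ring: keep pts, circle-fit through enclosing
        n=int(mk.sum())
        if n<8: continue
        ys,xs=np.nonzero(mk); c,r=cv2.minEnclosingCircle(np.float32(np.c_[xs,ys]))
        out[k]=plane(m,*c,30,fish)[:2]; print(k,n,np.round(c,1),round(r,1),np.round(p,1))
    return out
def fit(P):
    def f(p):
        r=[]
        for k,q in P.items():
            a=np.radians(260-40*k)+p[2]; r+=[p[0]+180*np.cos(a)-q[0],p[1]+180*np.sin(a)-q[1]]
        return r
    s=least_squares(f,[629,-104,-.13]); print("axis",s.x[:2].round(2),"yaw",np.degrees(s.x[2]).round(2),"res",np.round(s.fun,1)); return s.x
E
python3 - <<'E'
from car import *
m=camera_model("wrist"); o=st(); im=cv2.imread("pics/w6.png")
P=holes(im,m,1,ks=(1,2,3)); c=fit(P)
for k in (0,):
    th=c[2]+np.pi; print("bay", c[0]+110*np.cos(th),c[1]+110*np.sin(th))
M=R.from_rotvec(o["orientation"]).as_matrix()
def tool(u,v,z): return (M.T@(plane(m,u,v,z,1)-o["tcp_pos"])).round(1)
z=o["tcp_pos"][2]-4.2
print("foot",tool(281,190,z+8),tool(353,190,z+8)); print("fin far",tool(306,202,z+53),tool(326,202,z+53))
print("bay wall outer",plane(m,287,147,54,1),plane(m,347,147,54,1))
E
```

```text
t 5.45 tcp [519.7 -88.7 154.2] xyaw 172.17 tilt 0.02 F [ 0.7  0.3 -0.7] open 9.1 q6 -0.19
1 152 [195.  159.5] 9.7 [195.5 161.6]
2 239 [315.3 110.2] 11.1 [315.4 113.2]
3 184 [436.  157.5] 10.0 [435.8 161. ]
axis [ 626.77 -103.08] yaw -7.4 res [ 0.   0.2 -0.  -0.2  0.  -0. ]
bay 517.6829555041195 -88.90409639028776
foot [ 36.1 -18.1  -3.8] [36.1 18.7 -3.8]
fin far [ 45.1  -3.8 -48.8] [ 45.    3.4 -48.8]
bay wall outer [ 474.48732864 -106.97854179   54.        ] [481.28729987 -57.59970718  54.        ]
```

Run:
```python
from car import *
o=st(); m=camera_model("wrist"); im=bgr("wrist"); cv2.imwrite("pics/w7.png",im); crop(im,230,90,400,260,4,"pics/w7c.png")
fit(holes(im,m,1,ks=(1,2,3)))
```

```text
t 5.45 tcp [519.7 -88.7 154.2] xyaw 172.17 tilt 0.02 F [ 0.7  0.3 -0.7] open 9.1 q6 -0.19
1 154 [194.  159.5] 9.7 [195.5 161.6]
2 238 [314.  110.5] 11.1 [315.4 113.2]
3 190 [435. 158.] 10.0 [435.8 161. ]
axis [ 626.83 -104.51] yaw -7.53 res [ 0.   0.2 -0.1 -0.1  0.  -0.1]
```

View pics/w7c.png

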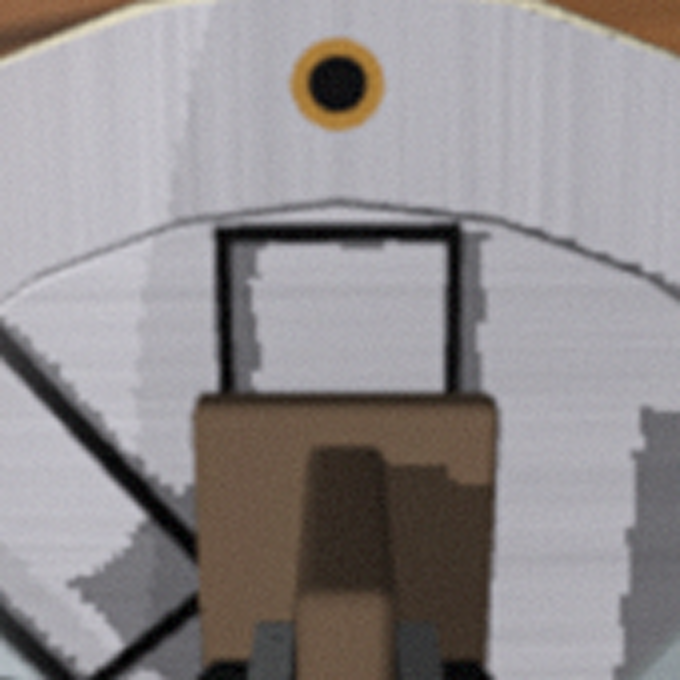

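Run:
```python
from car import *
o=st(); m=camera_model("wrist")
M=R.from_rotvec(o["orientation"]).as_matrix()
def tool(u,v,z): return (M.T@(plane(m,u,v,z,1)-o["tcp_pos"])).round(1)
f=lambda a,b:(230+a/4,90+b/4)
z=o["tcp_pos"][2]-4.2
print("foot",tool(*f(193,405),z+8),tool(*f(497,405),z+8)); print("fin far",tool(*f(297,592),z+53),tool(*f(395,592),z+53))
print("finbase", tool(*f(345,447),z+8))
print("bay wall outer inner-edge",plane(m,*f(232,242),54,1),plane(m,*f(447,242),54,1),tool(*f(232,242),54),tool(*f(447,242),54))
```

```text
t 5.50 tcp [519.8 -88.5 154.2] xyaw 172.21 tilt 0.01 F [ 0.4  0.7 -0.9] open 9.5 q6 -0.19
foot [ 35.4 -19.5  -3.8] [35.4 19.4 -3.8]
fin far [ 30.7  -4.6 -48.8] [ 30.7   4.6 -48.8]
finbase [29.8 -0.1 -3.8]
bay wall outer inner-edge [ 477.58945877 -106.39211098   54.        ] [483.7000534  -62.06887786  54.        ] [ 39.3 -23.5 100.2] [ 39.3  21.3 100.2]
```

Request:
servo_tool(
  series=[-0.05,0,-3,0,0,0,0,-0.05,0,-5.5,0,0,0,0,-0.05,0,-7.5,0,0,0,0,-0.05,0,-8.8,0,0,0,0,-0.05,0,-8.8,0,0,0,0],
)

```text
time_s: 5.92
tcp_pos: [517.9, -87.8, 64.0]
orientation: [-0.212, -3.131, -0.002]
force: [-0.6, 0.5, -0.7]
opening: 9.3
```

Request:
servo_tool(
  series=[0,0,0,0,0,0,0,0,0,0,0,0,0,0],
)

```text
time_s: 6.08
tcp_pos: [520.0, -88.9, 67.2]
orientation: [0.213, 3.133, -0.0]
force: [0.1, -0.7, -1.1]
opening: 9.2
```

Run:
```python
from car import *
o=st(); m=camera_model("wrist"); im=bgr("wrist"); cv2.imwrite("pics/w8.png",im); crop(im,230,90,400,260,4,"pics/w8c.png")
fit(holes(im,m,1,ks=(1,2,3)))
```

```text
t 6.08 tcp [520.  -88.9  67.2] xyaw 172.21 tilt 0.07 F [ 0.1 -0.7 -1.1] open 9.2 q6 -0.19
1 249 [151.9 184.9] 12.5 [152.8 186.3]
2 259 [315.5 118.5] 13.9 [315.6 118.7]
3 263 [478.5 183.5] 12.9 [478.9 185.7]
axis [ 628.46 -104.13] yaw -7.62 res [ 0.3  0.1 -0.8 -0.3  0.5  0.2]
```

View pics/w8c.png

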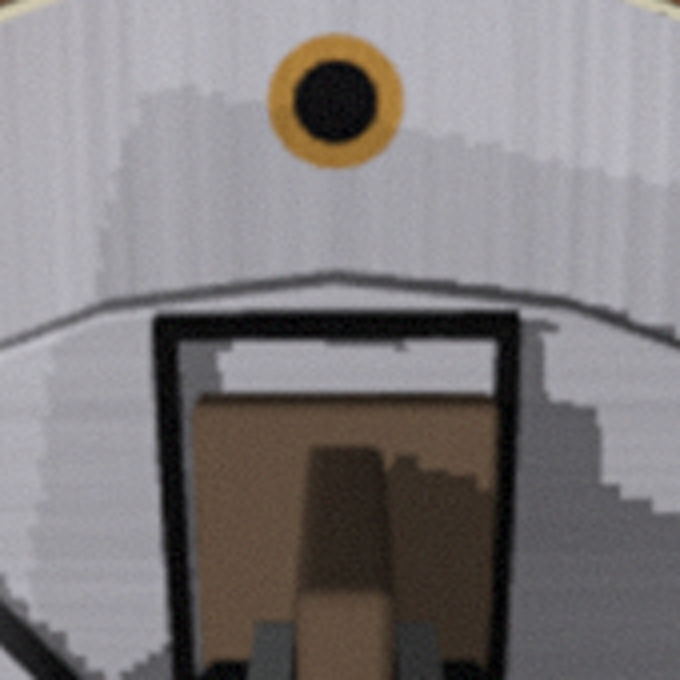

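Run:
```python
from car import *
o=st(); m=camera_model("wrist")
M=R.from_rotvec(o["orientation"]).as_matrix()
def tool(u,v,z): return (M.T@(plane(m,u,v,z,1)-o["tcp_pos"])).round(1)
f=lambda a,b:(230+a/4,90+b/4)
z=o["tcp_pos"][2]-4.2
print("foot",tool(*f(194,403),z+8),tool(*f(497,403),z+8))
print("bay L",tool(*f(179,345),54),tool(*f(192,650),54),"R",tool(*f(497,345),54),tool(*f(489,650),54),"outer",tool(*f(335,340),54))
```

```text
t 6.13 tcp [520.1 -89.1  67.3] xyaw 172.20 tilt 0.10 F [ 0.2 -0.2 -0.4] open 9.3 q6 -0.19
foot [ 35.7 -19.4  -3.9] [35.7 19.3 -3.9]
bay L [ 39.1 -23.4  13.3] [ -9.1 -23.6  13.3] R [39.  21.3 13.3] [-9.1 22.1 13.3] outer [39.7 -1.5 13.3]
```

Request:
servo_tool(
  series=[-0.1,-0.07,0,0,0,0,0,-0.1,-0.07,-0.5,0,0,0,0,-0.1,-0.07,-1,0,0,0,0,-0.1,-0.07,-1.35,0,0,0,0,-0.1,-0.07,-1.35,0,0,0,0],
)

```text
time_s: 6.55
tcp_pos: [518.3, -90.0, 52.5]
orientation: [-0.215, -3.134, 0.0]
force: [0.3, 1.0, 0.0]
opening: 9.0
```

Request:
servo_tool(
  series=[0,0,0,0,0,0,0,0,0,0,0,0,0,0],
)

```text
time_s: 6.72
tcp_pos: [518.3, -90.0, 52.4]
orientation: [-0.215, -3.134, -0.0]
force: [-0.1, 0.3, -0.3]
opening: 9.2
```

Run:
```python
from car import *
o=st(); im=bgr("wrist"); cv2.imwrite("pics/w9.png",im); crop(im,230,90,400,260,4,"pics/w9c.png")
```

```text
t 6.72 tcp [518.3 -90.   52.4] xyaw 172.16 tilt 0.02 F [-0.1  0.3 -0.3] open 9.2 q6 -0.19
```

View pics/w9c.png

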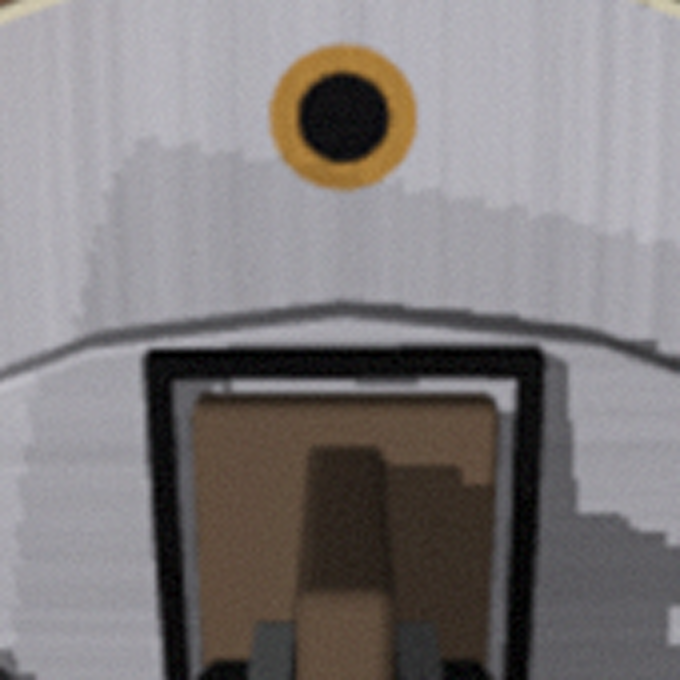

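Request:
servo_tool(
  series=[0,0,0,0,0,0,2.5,0,0,0,0,0,0,2.5,0,0,0,0,0,0,2.5,0,0,1,0,0,0,2.5,0,0,3,0,0,0,2.5],
)

```text
time_s: 7.18
tcp_pos: [517.3, -89.6, 81.4]
orientation: [-0.215, -3.131, -0.001]
force: [-0.5, -0.4, 0.1]
opening: 24.8
```

Request:
servo_tool(
  series=[0,0,2,0,0,0,3,0,0,5,0,0,0,3,0,0,7,0,0,0,3,-1,-2,8,0,0,0,4,-2,-4,8,0,0,0.1,5],
)

```text
time_s: 7.6
tcp_pos: [499.5, -130.3, 165.0]
orientation: [0.057, 3.138, -0.002]
force: [-0.5, 0.0, 0.2]
opening: 49.5
```

Run:
```python
from car import *
o=st(); im=bgr("wrist"); cv2.imwrite("pics/w10.png",im)
```

```text
t 7.60 tcp [ 499.5 -130.3  165. ] xyaw 177.91 tilt 0.22 F [-0.5  0.   0.2] open 49.5 q6 -0.38
```

View pics/w10.png

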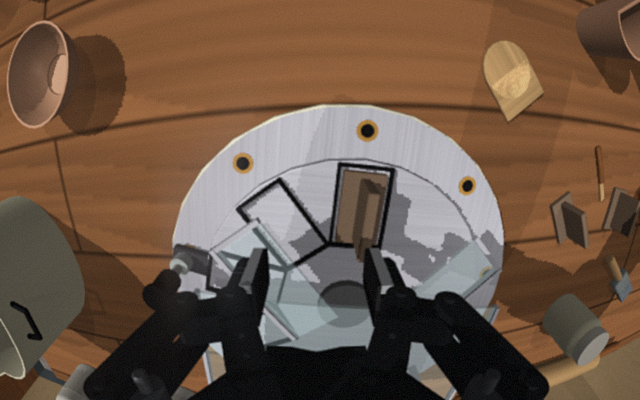

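Request:
servo_tool(
  series=[0.7,-1.4,0,0,0,0.12,5,1.4,-2.8,0,0,0,0.24,5,2.1,-4.2,0,0,0,0.36,5,2.8,-5.6,0,0,0,0.48,5,3.5,-7,0,0,0,0.6,5],
)

```text
time_s: 8.07
tcp_pos: [533.7, -200.7, 162.6]
orientation: [0.882, -3.015, -0.0]
force: [-0.3, -0.4, -0.0]
opening: 49.9
```

Request:
servo_tool(
  series=[0.7,-1.4,0,0,0,0.12,5,1.4,-2.8,0,0,0,0.24,5,2.1,-4.2,0,0,0,0.36,5,2.8,-5.6,0,0,0,0.48,5,3.5,-7,0,0,0,0.6,5],
)

```text
time_s: 8.48
tcp_pos: [568.7, -270.7, 162.5]
orientation: [1.734, -2.62, -0.0]
force: [-0.2, 0.2, 0.3]
opening: 50.0
```

Request:
servo_tool(
  series=[0.56,-0.58,0,0,0,0.1,5,0.56,-0.58,0,0,0,0.1,5,0.56,-0.58,0,0,0,0.1,5,0.56,-0.58,0,0,0,0.1,5],
)

```text
time_s: 8.82
tcp_pos: [573.7, -275.2, 162.6]
orientation: [1.851, -2.538, -0.001]
force: [0.2, 0.1, -0.1]
opening: 49.9
```

Run:
```python
from car import *
o=st(); m=camera_model("wrist"); im=bgr("wrist"); cv2.imwrite("pics/w11.png",im)
print(proj(m,(574.1,-275.8,121),1),proj(m,(574.1,-275.8,100),1))
fit(holes(im,m,1,ks=(1,2,3)))
```

```text
t 8.82 tcp [ 573.7 -275.2  162.6] xyaw -107.81 tilt 0.02 F [ 0.2  0.1 -0.1] open 49.9 q6 -1.84
[315.36466014 221.42251994] [315.37751873 210.68522423]
1 151 [426.7 223.3] 9.0 [425.  224.4]
2 19 [462.5 297. ] 3.2 [457.3 301.3]
3 97 [427.7 372.3] 9.9 [423.6 367.3]
axis [625.12 -95.64] yaw -5.93 res [  0.8   4.5   2.6   6.8  -3.4 -11.3]
```

View pics/w11.png

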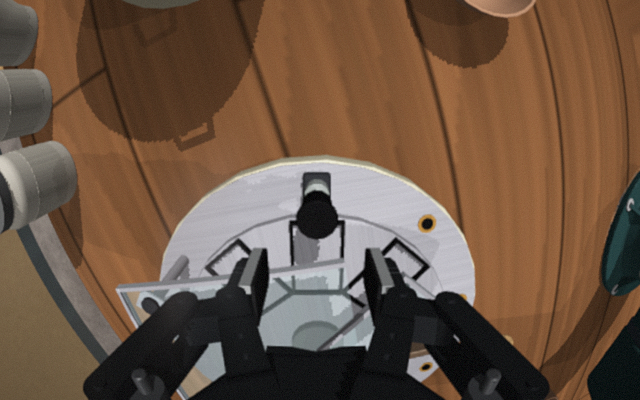

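Request:
servo_tool(
  series=[-0.15,-0.1,-2.5,0,0,0,5,-0.15,-0.1,-5,0,0,0,5,-0.15,-0.1,-7.5,0,0,0,5,-0.15,-0.1,-9.5,0,0,0,5,-0.15,-0.1,-10.2,0,0,0,5],
)

```text
time_s: 9.28
tcp_pos: [571.1, -275.4, 58.2]
orientation: [1.852, -2.536, -0.005]
force: [-0.3, -0.3, -0.1]
opening: 50.0
```

Request:
servo_tool(
  series=[0,0,0,0,0,0,5,0,0,0,0,0,0,1.5,0,0,0,0,0,0,1.5,0,0,0,0,0,0,1.5,0,0,0,0,0,0,1.5],
  force=80,
)

```text
time_s: 9.7
tcp_pos: [573.3, -277.2, 62.3]
orientation: [-1.854, 2.535, -0.004]
force: [0.3, 1.2, 8.2]
opening: 24.2
```

Run:
```python
from car import *
o=st(); m=camera_model("wrist"); im=bgr("wrist"); cv2.imwrite("pics/w12.png",im)
crop(im,200,120,440,320,3,"pics/w12.png")
im=bgr("scene"); crop(im,210,140,350,270,5,"pics/s12.png")
```

```text
t 9.70 tcp [ 573.3 -277.2   62.3] xyaw -107.63 tilt 0.15 F [0.3 1.2 8.2] open 24.2 q6 -1.84
```

View pics/w12.png

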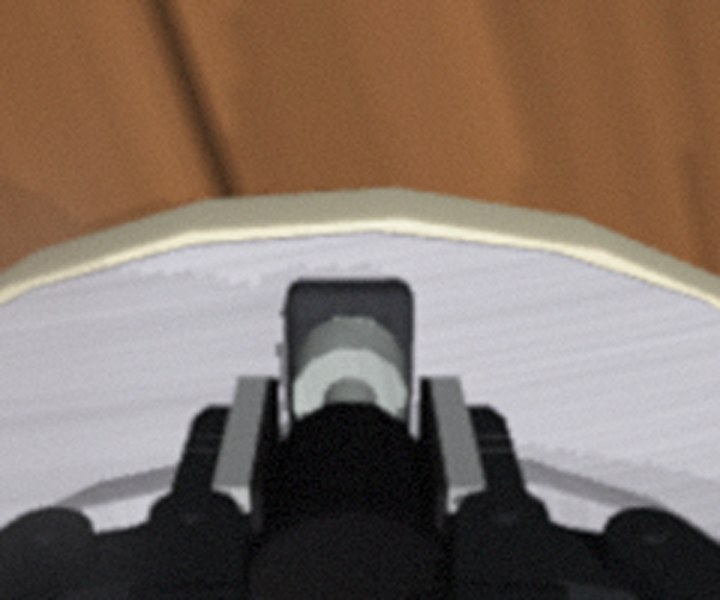

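View pics/s12.png

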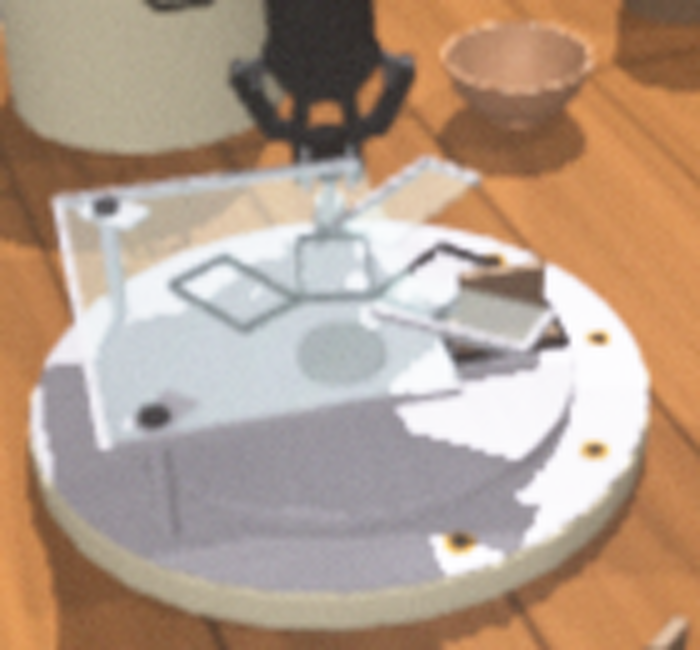

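Request:
servo_tool(
  series=[0,0,0.6,0,0,0,1.5,0,0,1.2,0,0,0,1.5,0,0,1.8,0,0,0,1.5,0,0,1.8,0,0,0,1.5,0,0,1.8,0,0,0,1.5],
)

```text
time_s: 10.22
tcp_pos: [572.5, -276.8, 78.8]
orientation: [1.855, -2.536, -0.0]
force: [1.6, -1.5, -10.1]
opening: 24.0
```

Run:
```python
from car import *
o=st(); m=camera_model("wrist"); im=bgr("wrist")
crop(im,200,120,440,320,3,"pics/w13.png")
```

```text
t 10.22 tcp [ 572.5 -276.8   78.8] xyaw -107.63 tilt 0.00 F [  1.6  -1.5 -10.1] open 24.0 q6 -1.84
```

View pics/w13.png

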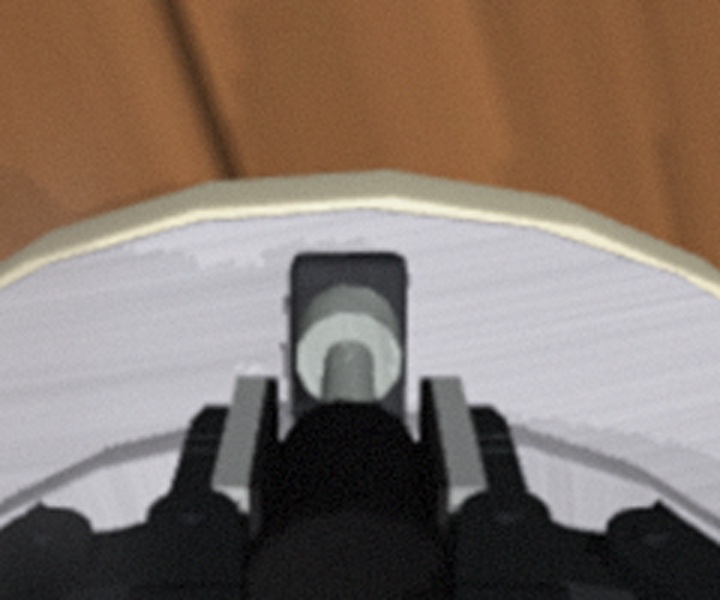

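```bash
cat > arc.py <<'E'
import numpy as np,sys
ax=np.array([628.5,-104.2])
x,y=float(sys.argv[1]),float(sys.argv[2]); n=int(sys.argv[3]); tot=float(sys.argv[4])
v=np.array([x,y])-ax
print("r",np.hypot(*v),"ang",np.degrees(np.arctan2(v[1],v[0]))%360)
def rot(a): a=np.radians(a); return np.array([[np.cos(a),-np.sin(a)],[np.sin(a),np.cos(a)]])@v
k=5
for s in range(0,n,k):
    b=rot(tot*s/n)
    for i in range(s+1,min(s+k,n)+1):
        d=(rot(tot*i/n)-b)/10; print(round(d[0],2),round(d[1],2),round(np.radians(tot*(i-s)/n),3))
    print()
print("end",rot(tot)+ax)
E
python3 arc.py 572.5 -276.8 10 -40
```

```text
r 181.457322806218 ang 252.02436616454756
-1.19 0.43 -0.07
-2.35 0.95 -0.14
-3.47 1.54 -0.209
-4.54 2.21 -0.279
-5.57 2.96 -0.349

-0.97 0.81 -0.07
-1.88 1.69 -0.14
-2.73 2.63 -0.209
-3.51 3.63 -0.279
-4.22 4.68 -0.349

end [ 474.65636975 -200.42316474]
```

Request:
servo_tool(
  series=[-1.19,0.43,0,0,0,-0.07,1.5,-2.35,0.95,0,0,0,-0.14,1.5,-3.47,1.54,0,0,0,-0.209,1.5,-4.54,2.21,0,0,0,-0.279,1.5,-5.57,2.96,0,0,0,-0.349,1.5],
)

```text
time_s: 10.68
tcp_pos: [516.0, -247.1, 78.3]
orientation: [1.381, -2.821, -0.0]
force: [0.1, -2.4, -9.9]
opening: 23.7
```

Request:
servo_tool(
  series=[-0.97,0.81,0,0,0,-0.07,1.5,-1.88,1.69,0,0,0,-0.14,1.5,-2.73,2.63,0,0,0,-0.209,1.5,-3.51,3.63,0,0,0,-0.279,1.5,-4.22,4.68,0,0,0,-0.349,1.5],
)

```text
time_s: 11.1
tcp_pos: [473.5, -200.2, 78.3]
orientation: [0.869, -3.017, 0.0]
force: [-1.7, -3.8, -9.9]
opening: 23.6
```

Request:
servo_tool(
  series=[0,0,0,0,0,0,1.5,0,0,0,0,0,0,1.5,0,0,0,0,0,0,1.5],
)

```text
time_s: 11.35
tcp_pos: [474.0, -200.8, 78.4]
orientation: [0.878, -3.014, 0.0]
force: [-6.0, -3.9, -10.0]
opening: 23.7
```

Run:
```python
from car import *
o=st(); m=camera_model("wrist"); im=bgr("wrist")
cv2.imwrite("pics/w14.png",im)
im=bgr("scene"); crop(im,210,140,350,270,5,"pics/s14.png")
```

```text
t 11.35 tcp [ 474.  -200.8   78.4] xyaw -147.51 tilt 0.11 F [ -6.   -3.9 -10. ] open 23.7 q6 -1.13
```

View pics/w14.png

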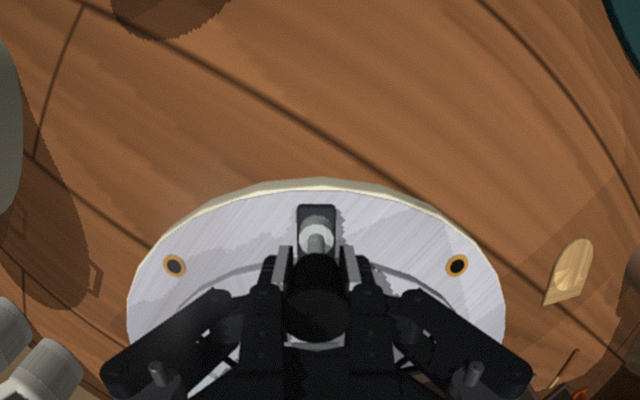

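View pics/s14.png

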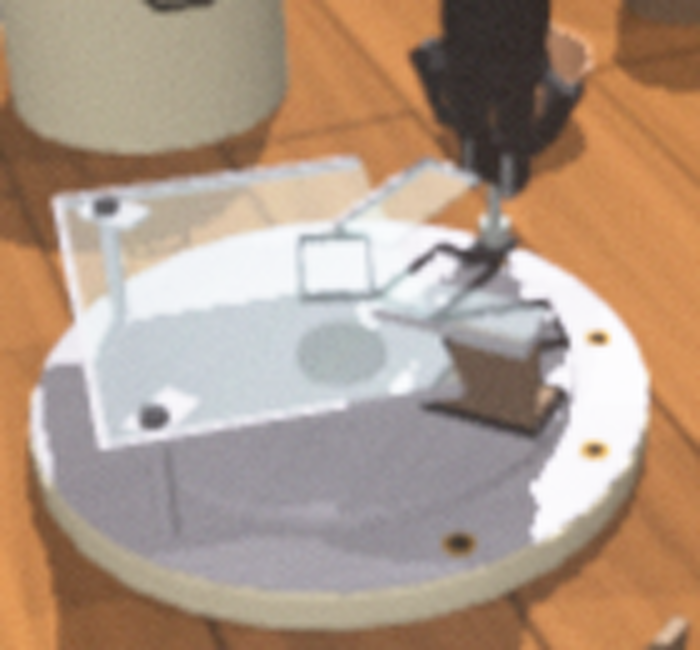

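Request:
servo_tool(
  series=[0,0,-0.5,0,0,0,1.5,0,0,-1.0,0,0,0,1.5,0,0,-1.4,0,0,0,1.5,0,0,-1.6,0,0,0,1.5,0,0,-1.6,0,0,0,1.5],
)

```text
time_s: 11.87
tcp_pos: [474.5, -201.5, 62.6]
orientation: [0.878, -3.015, 0.002]
force: [-6.1, -4.8, -6.0]
opening: 23.8
```

Request:
servo_tool(
  series=[0,0,0,0,0,0,5,0,0,0,0,0,0,5,0,0,0,0,0,0,5,0,0,0,0,0,0,5],
)

```text
time_s: 12.2
tcp_pos: [475.2, -200.6, 63.0]
orientation: [-0.877, 3.016, -0.001]
force: [-0.4, 0.0, 0.2]
opening: 50.1
```

Run:
```python
from car import *
o=st(); m=camera_model("wrist"); im=bgr("wrist")
crop(im,200,120,440,320,3,"pics/w15.png")
```

```text
t 12.20 tcp [ 475.2 -200.6   63. ] xyaw -147.57 tilt 0.06 F [-0.4  0.   0.2] open 50.1 q6 -1.12
```

View pics/w15.png

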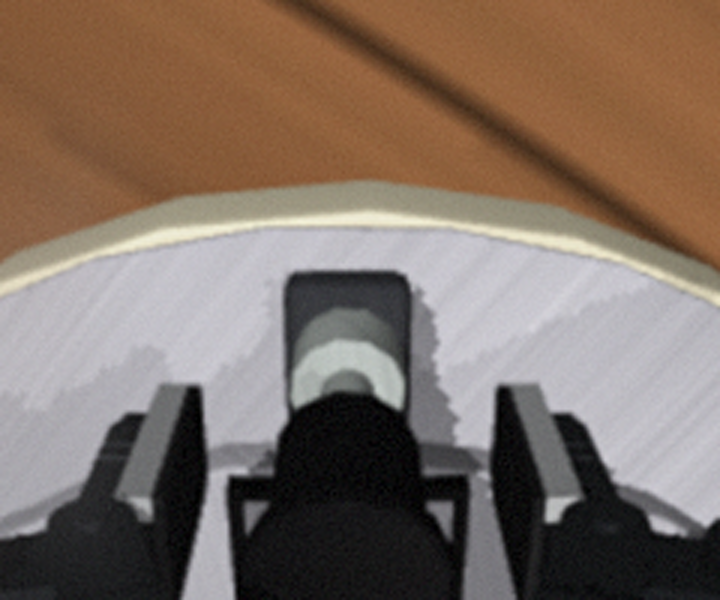

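Request:
servo_tool(
  series=[0,0,2.5,0,0,0,5,0,0,6,0,0,0,5,0,0,9.5,0,0,0,5,0,0,11.5,0,0,0,5,0,0,12,0,0,0,5],
)

```text
time_s: 12.67
tcp_pos: [476.1, -201.1, 186.3]
orientation: [-0.876, 3.013, -0.006]
force: [0.2, -0.3, 0.7]
opening: 49.9
```

Run:
```python
from tiles import *
o=st(); im=bgr("top"); cv2.imwrite("pics/t16.png",im)
for t in tiles(im,camera_model("top")): print(*[np.round(x,1) for x in t])
```

```text
t 12.67 tcp [ 476.1 -201.1  186.3] xyaw -147.58 tilt 0.31 F [ 0.2 -0.3  0.7] open 49.9 q6 -1.12
[244.1 196.8] [568.9 221.8] 30.7 41.5 76.9
[198.5 198.6] [565.2 353.3] 172.8 81.2 40.7
```

View pics/t16.png

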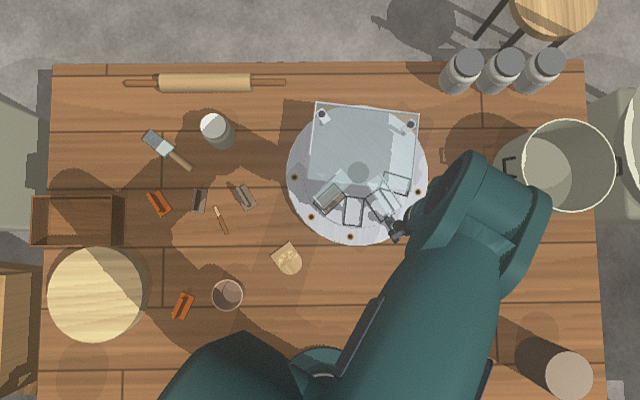

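Request:
servo_tool(
  series=[0.8,3.8,0,0,0,0,5,1.6,7.6,0,0,0,0,5,2.4,11.4,0,0,0,0,5,3.2,15.2,0,0,0,-0.01,5,4,19,0,0,0,-0.02,5],
)

```text
time_s: 13.13
tcp_pos: [514.3, -8.5, 181.5]
orientation: [0.845, -3.025, -0.001]
force: [-0.6, -0.1, -0.3]
opening: 49.9
```

Request:
servo_tool(
  series=[0.8,3.8,0,0,0,0,5,1.6,7.6,0,0,0,0,5,2.4,11.4,0,0,0,0,5,3.2,15.2,0,0,0,0,5,4,19,0,0,0,0,5],
)

```text
time_s: 13.55
tcp_pos: [554.3, 181.7, 181.4]
orientation: [0.846, -3.024, -0.0]
force: [0.5, -0.1, 0.1]
opening: 50.3
```

Request:
servo_tool(
  series=[0.8,3,-1,0,0,0,5,1.45,4.2,-3,0,0,0,5,1.45,4.2,-4,0,0,0,5,1.45,4.2,-4,0,0,0,5,1.45,4.2,-4,0,0,0,5],
)

```text
time_s: 13.97
tcp_pos: [568.4, 220.9, 141.8]
orientation: [0.845, -3.024, 0.0]
force: [-0.1, -0.7, -0.1]
opening: 50.3
```

Run:
```python
from car import *
o=st(); m=camera_model("wrist"); im=bgr("wrist"); cv2.imwrite("pics/w17.png",im)
crop(im,220,100,420,260,4,"pics/w17c.png")
print(proj(m,(569.3,222,8),1),proj(m,(569.3,222,53),1))
```

```text
t 13.97 tcp [568.4 220.9 141.8] xyaw -148.77 tilt 0.13 F [-0.1 -0.7 -0.1] open 50.3 q6 -0.31
[316.55841734 186.73900644] [316.71353124 201.63186227]
```

View pics/w17c.png

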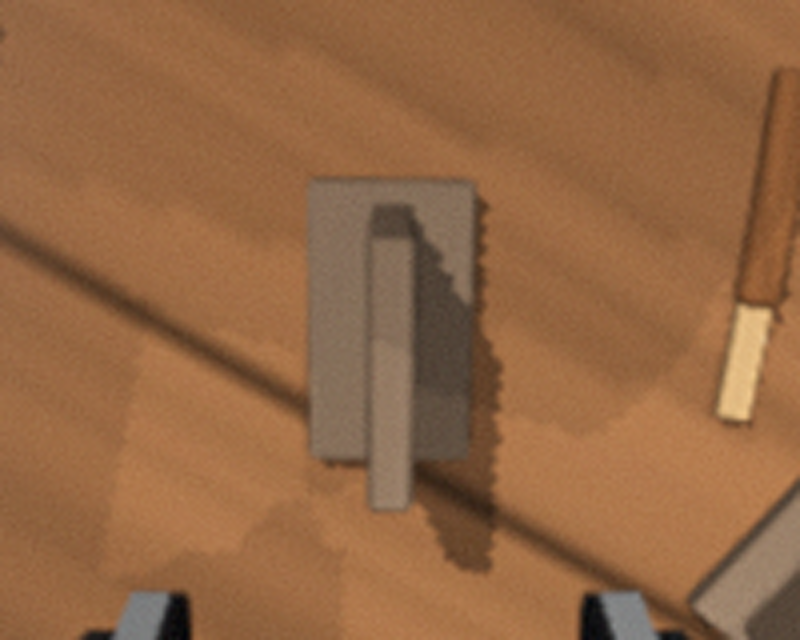

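```bash
cat > tl.py <<'E'
from car import *
def meas(m,o,foot,fin,off,k,dz=0):
    M=R.from_rotvec(o["orientation"]).as_matrix()
    T=lambda p,z:(M.T@(plane(m,off[0]+p[0]/k,off[1]+p[1]/k,z+dz,1)-o["tcp_pos"]))
    F=np.array([T(p,8) for p in foot]); G=np.array([T(p,53) for p in fin])
    print("foot c",F.mean(0)[:2].round(1),"len",np.linalg.norm((F[0]+F[1]-F[2]-F[3])/2).round(1),"wid",np.linalg.norm((F[1]-F[0]+F[2]-F[3])/2).round(1))
    print("fin c",G.mean(0)[:2].round(1),"len",np.linalg.norm((G[0]+G[1]-G[2]-G[3])/2).round(1),"wid",np.linalg.norm((G[1]-G[0]+G[2]-G[3])/2).round(1))
    d=(G[0]+G[1]-G[2]-G[3]); e=F[0]+F[1]-F[2]-F[3]
    print("yaw in tool deg fin %.2f foot %.2f"%(np.degrees(np.arctan2(d[1],d[0])),np.degrees(np.arctan2(e[1],e[0]))))
    w=M@np.array([*((F.mean(0)+G.mean(0))/2)[:2],0]); print("world shift",w.round(1),"tile at",(o["tcp_pos"]+w)[:2].round(1))
E
python3 - <<'E'
from tl import *
o=st(); m=camera_model("wrist")
meas(m,o,[(308,181),(476,181),(470,458),(312,458)],[(371,238),(413,238),(411,508),(369,508)],(220,100),4)
E
```

```text
t 14.02 tcp [568.9 220.8 142.8] xyaw -148.80 tilt 0.04 F [ 0.3 -0.2 -0.2] open 49.8 q6 -0.31
foot c [4.  1.6] len 69.7 wid 39.6
fin c [4.5 1.2] len 58.7 wid 8.7
yaw in tool deg fin 0.34 foot 0.14
world shift [-4.4 -1.   0. ] tile at [564.5 219.8]
```

Request:
servo_tool(
  series=[-0.19,0.03,-3.3,0,0,0,4,-0.19,0.03,-6.6,0,0,0,4,-0.19,0.03,-9.9,0,0,0,4,-0.19,0.03,-12.4,0,0,0,4,-0.19,0.03,-13.85,0,0,0,4],
)

```text
time_s: 14.43
tcp_pos: [566.4, 220.6, 2.5]
orientation: [0.843, -3.025, 0.0]
force: [-0.6, 0.8, -0.2]
opening: 40.3
```

Request:
servo_tool(
  series=[0,0,0,0,0,0,4,0,0,0,0,0,0,4,0,0,0,0,0,0,0,0,0,0,0,0,0,0,0,0,0,0,0,0,0],
  force=60,
)

```text
time_s: 14.85
tcp_pos: [568.3, 221.9, 5.8]
orientation: [-0.845, 3.023, -0.001]
force: [-0.7, -1.7, 5.0]
opening: 9.5
```

Request:
servo_tool(
  series=[0,0,0,0,0,0,0,0,0,0,0,0,0,0],
)

```text
time_s: 15.02
tcp_pos: [568.3, 221.9, 5.8]
orientation: [-0.845, 3.023, -0.001]
force: [0.0, -2.4, 8.1]
opening: 9.2
```

Run:
```python
from car import *
o=st(); im=bgr("wrist")
crop(im,230,90,400,260,4,"pics/w18.png")
```

```text
t 15.02 tcp [568.3 221.9   5.8] xyaw -148.77 tilt 0.15 F [ 0.  -2.4  8.1] open 9.2 q6 -0.31
```

View pics/w18.png

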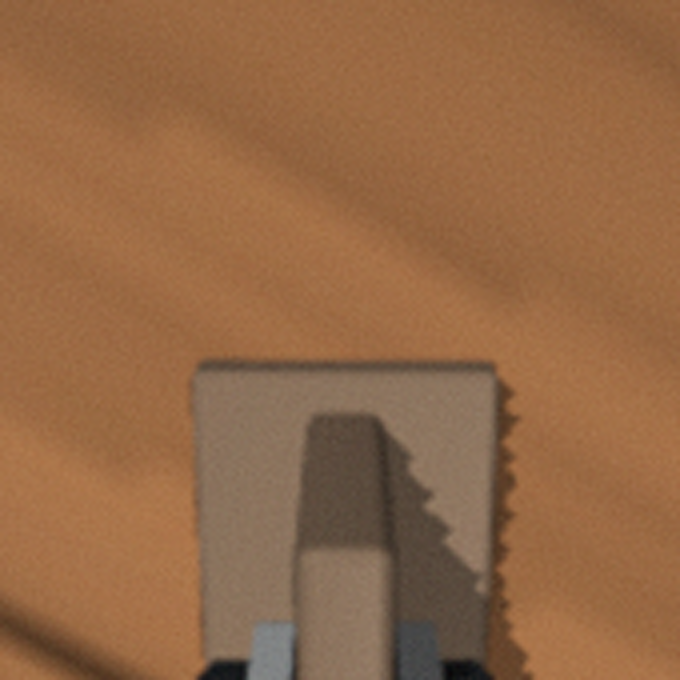

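Run:
```python
from tl import *
o=st(); m=camera_model("wrist")
M=R.from_rotvec(o["orientation"]).as_matrix()
f=lambda a,b:(230+a/4,90+b/4)
T=lambda p,z:(M.T@(plane(m,*f(*p),z,1)-o["tcp_pos"])).round(1)
print(T((196,373),8),T((496,373),8),T((298,548),53),T((394,548),53))
```

```text
t 15.07 tcp [568.3 221.9   5.8] xyaw -148.77 tilt 0.15 F [-0.8 -2.8  8.5] open 9.4 q6 -0.31
[ 39.4 -19.2  -2.3] [39.4 19.2 -2.3] [ 34.7  -4.6 -47.3] [ 34.7   4.5 -47.3]
```

Request:
servo_tool(
  series=[0,0,2,0,0,0,0,0,0,5.5,0,0,0,0,0,0,9,0,0,0,0,0,0,12.5,0,0,0,0,0,0,15,0,0,0,0],
)

```text
time_s: 15.48
tcp_pos: [567.8, 222.1, 158.3]
orientation: [-0.845, 3.022, -0.0]
force: [1.0, 0.5, -0.5]
opening: 9.1
```

Request:
servo_tool(
  series=[-0.5,-3.5,0,0,0,-0.08,0,-1,-7,0,0,0,-0.16,0,-1.5,-10.5,0,0,0,-0.24,0,-2,-14,0,0,0,-0.32,0,-2.5,-17.5,0,0,0,-0.4,0],
)

```text
time_s: 15.9
tcp_pos: [541.9, 45.5, 155.1]
orientation: [-0.222, 3.132, -0.0]
force: [0.6, -0.4, -1.6]
opening: 9.4
```

Request:
servo_tool(
  series=[-0.5,-3.5,0,0,0,-0.08,0,-1,-7,0,0,0,-0.16,0,-1.5,-10.5,0,0,0,-0.22,0,-2.03,-13.76,0,0,0,-0.281,0,-2.03,-13.76,0,0,0,-0.281,0],
)

```text
time_s: 16.32
tcp_pos: [521.5, -95.4, 155.0]
orientation: [0.226, 3.132, -0.003]
force: [0.2, -0.2, -1.5]
opening: 9.3
```

Request:
servo_tool(
  series=[0,0,-2.5,0,0,0,0,0,0,-5,0,0,0,0,0,0,-7,0,0,0,0,0,0,-8.5,0,0,0,0,0,0,-8.5,0,0,0,0],
)

```text
time_s: 16.73
tcp_pos: [520.7, -90.1, 67.4]
orientation: [-0.213, -3.131, -0.001]
force: [-1.0, 0.9, -2.0]
opening: 9.4
```

Request:
servo_tool(
  series=[0,0,0,0,0,0,0,0,0,0,0,0,0,0,0,0,0,0,0,0,0],
)

```text
time_s: 16.98
tcp_pos: [522.7, -90.9, 70.5]
orientation: [0.213, 3.132, -0.001]
force: [0.1, -0.5, -0.7]
opening: 9.3
```

Run:
```python
from car import *
o=st(); m=camera_model("wrist"); im=bgr("wrist"); cv2.imwrite("pics/w19.png",im)
crop(im,230,90,400,260,4,"pics/w19c.png")
fit(holes(im,m,1,ks=(1,2,3)))
```

```text
t 16.98 tcp [522.7 -90.9  70.5] xyaw 172.23 tilt 0.12 F [ 0.1 -0.5 -0.7] open 9.3 q6 -0.19
2 268 [318.  113.5] 13.9 [318.  113.5]
3 265 [479.  178.3] 12.7 [479.1 180.4]
axis [ 629.42 -102.59] yaw -7.09 res [-0.2 -0.4  0.2  0.4]
```

View pics/w19c.png

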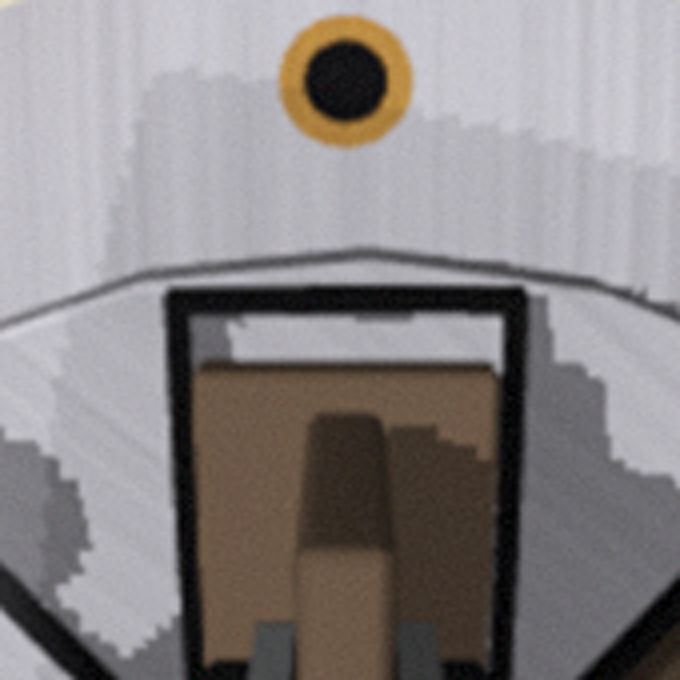

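```bash
cat > bay.py <<'E'
from tl import *
def bay(foot,L1,L2,R1,R2,outer,dz):
    o=st(); m=camera_model("wrist"); M=R.from_rotvec(o["orientation"]).as_matrix()
    T=lambda p,z:(M.T@(plane(m,230+p[0]/4,90+p[1]/4,z,1)-o["tcp_pos"]))
    F=[T(p,o["tcp_pos"][2]-dz+8) for p in foot]
    a=[T(p,54) for p in (L1,L2,R1,R2)]; q=T(outer,54)
    ty=(F[0][1]+F[1][1])/2; tx=F[0][0]-35; by=np.mean([p[1] for p in a]); bx=q[0]-38
    print("tile",tx.round(1),ty.round(1),"bay",bx.round(1),by.round(1),"width",(a[2][1]-a[0][1]).round(1),"yawL",np.degrees(np.arctan2(a[0][1]-a[1][1],a[0][0]-a[1][0])).round(2),"yawR",np.degrees(np.arctan2(a[2][1]-a[3][1],a[2][0]-a[3][0])).round(2))
    print("world shift",(M@[bx-tx,by-ty,0]).round(1))
E
python3 - <<'E'
from bay import *
bay([(194,372),(498,372)],(189,315),(203,640),(503,315),(494,640),(345,313),5.8)
E
```

```text
t 17.03 tcp [522.7 -90.8  70.4] xyaw 172.23 tilt 0.11 F [-0.3 -0.5 -1.3] open 9.2 q6 -0.19
tile 4.4 0.1 bay 4.9 0.3 width 44.6 yawL 0.03 yawR -0.91
world shift [-0.5  0.3 -0. ]
```

Request:
servo_tool(
  series=[-0.05,0.03,-0.5,0,0,0,0,-0.05,0.03,-1,0,0,0,0,-0.05,0.03,-1.5,0,0,0,0,-0.05,0.03,-1.52,0,0,0,0,-0.05,0.03,-1.52,0,0,0,0],
)

```text
time_s: 17.45
tcp_pos: [521.3, -90.4, 53.6]
orientation: [-0.213, -3.134, 0.0]
force: [0.5, -0.1, -1.3]
opening: 9.4
```

Request:
servo_tool(
  series=[0,0,0,0,0,0,0,0,0,0,0,0,0,0,0,0,0,0,0,0,0],
)

```text
time_s: 17.7
tcp_pos: [521.4, -90.4, 53.8]
orientation: [-0.213, -3.134, -0.0]
force: [-0.4, 0.1, -1.4]
opening: 9.3
```

Run:
```python
from car import *
o=st(); im=bgr("wrist"); crop(im,230,90,400,260,4,"pics/w20c.png")
```

```text
t 17.70 tcp [521.4 -90.4  53.8] xyaw 172.22 tilt 0.02 F [-0.4  0.1 -1.4] open 9.3 q6 -0.19
```

View pics/w20c.png

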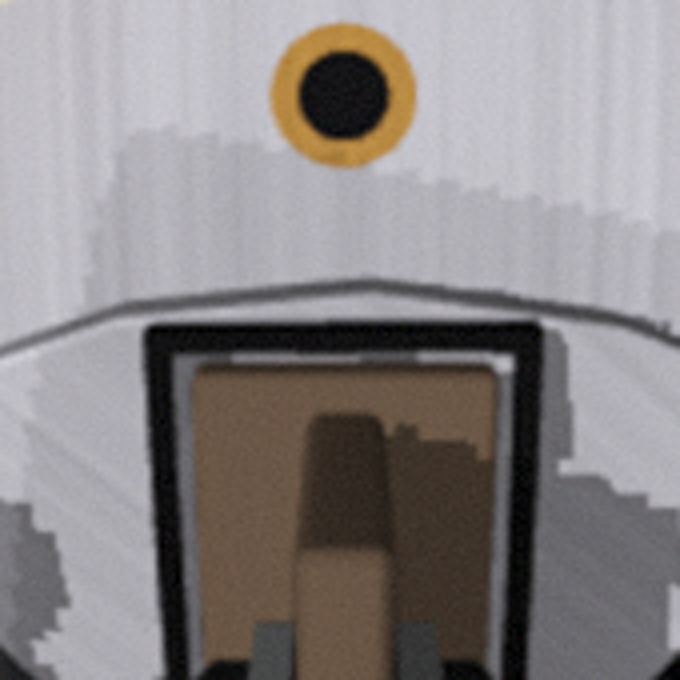

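Request:
servo_tool(
  series=[0,0,0,0,0,0,2.5,0,0,0,0,0,0,2.5,0,0,0,0,0,0,2.5,0,0,1,0,0,0,2.5,0,0,3,0,0,0,2.5],
)

```text
time_s: 18.17
tcp_pos: [520.3, -90.0, 82.7]
orientation: [-0.213, -3.131, -0.001]
force: [0.0, -0.3, -0.7]
opening: 24.9
```

Request:
servo_tool(
  series=[0,0,2.5,0,0,0,3,0,0,5.5,0,0,0,3,0,0,7.8,0,0,0,4,-1,-2,7.8,0,0,0.1,5,-2,-4,7.8,0,0,0.2,5],
)

```text
time_s: 18.58
tcp_pos: [502.2, -130.6, 163.4]
orientation: [-0.11, 3.137, -0.002]
force: [-0.1, -0.0, -0.8]
opening: 49.7
```

Request:
servo_tool(
  series=[-0.6,-1.7,0,0,0,0.12,5,-1.2,-3.4,0,0,0,0.24,5,-1.9,-5.1,0,0,0,0.36,5,-2.6,-7.05,0,0,0,0.48,5,-2.6,-7.05,0,0,0,0.502,5],
)

```text
time_s: 19.0
tcp_pos: [474.7, -203.3, 162.0]
orientation: [0.886, -3.014, 0.001]
force: [0.6, 0.5, -0.1]
opening: 49.9
```

Run:
```python
from car import *
o=st(); m=camera_model("wrist"); im=bgr("wrist"); cv2.imwrite("pics/w21.png",im)
im=bgr("scene"); crop(im,210,140,350,270,5,"pics/s21.png")
```

```text
t 19.00 tcp [ 474.7 -203.3  162. ] xyaw -147.23 tilt 0.05 F [ 0.6  0.5 -0.1] open 49.9 q6 -1.13
```

View pics/w21.png

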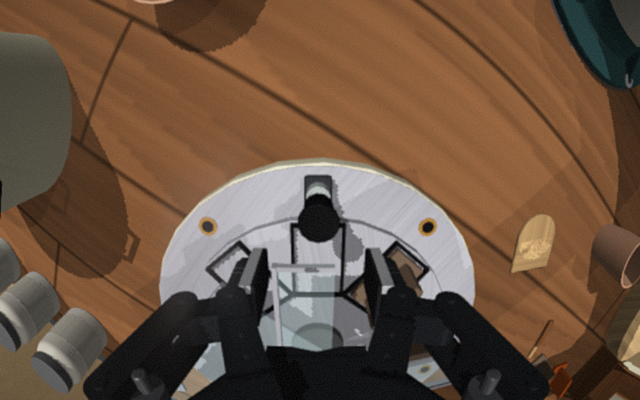

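View pics/s21.png

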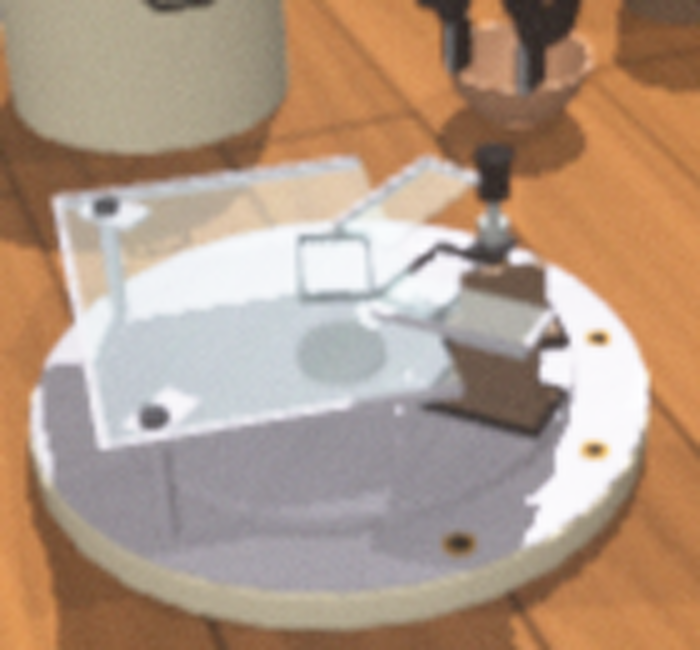

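Request:
servo_tool(
  series=[0,0,-1.5,0,0,0,5,0,0,-4,0,0,0,5,0,0,-6.8,0,0,0,5,0,0,-9,0,0,0,5,0,0,-10.1,0,0,0,5],
)

```text
time_s: 19.52
tcp_pos: [474.7, -199.3, 58.6]
orientation: [0.874, -3.016, -0.003]
force: [0.4, 0.1, -0.0]
opening: 50.4
```

Request:
servo_tool(
  series=[0,0,0,0,0,0,5,0,0,0,0,0,0,5,0,0,0,0,0,0,1.5,0,0,0,0,0,0,1.5,0,0,0,0,0,0,1.5],
  force=80,
)

```text
time_s: 19.93
tcp_pos: [476.3, -201.2, 62.2]
orientation: [-0.877, 3.015, -0.003]
force: [0.3, 0.9, 6.0]
opening: 24.0
```

Request:
servo_tool(
  series=[0,0,0,0,0,0,1.5,0,0,0,0,0,0,1.5],
)

```text
time_s: 20.1
tcp_pos: [476.3, -201.1, 62.2]
orientation: [-0.877, 3.015, -0.002]
force: [-0.1, 0.3, 5.6]
opening: 23.9
```

```bash
python3 - <<'E'
from car import *
o=st(); m=camera_model("wrist"); im=bgr("wrist"); crop(im,200,120,440,320,3,"pics/w22.png")
E
python3 arc.py 475.45 -200.7 10 -40
```

```text
t 20.10 tcp [ 476.3 -201.1   62.2] xyaw -147.57 tilt 0.13 F [-0.1  0.3  5.6] open 23.9 q6 -1.12
r 180.93245286570345 ang 212.23196033369385
-0.64 1.09 -0.07
-1.19 2.22 -0.14
-1.67 3.39 -0.209
-2.07 4.59 -0.279
-2.38 5.82 -0.349

-0.22 1.24 -0.07
-0.36 2.5 -0.14
-0.41 3.76 -0.209
-0.37 5.02 -0.279
-0.24 6.28 -0.349

end [449.22789365 -79.7446451 ]
```

View pics/w22.png

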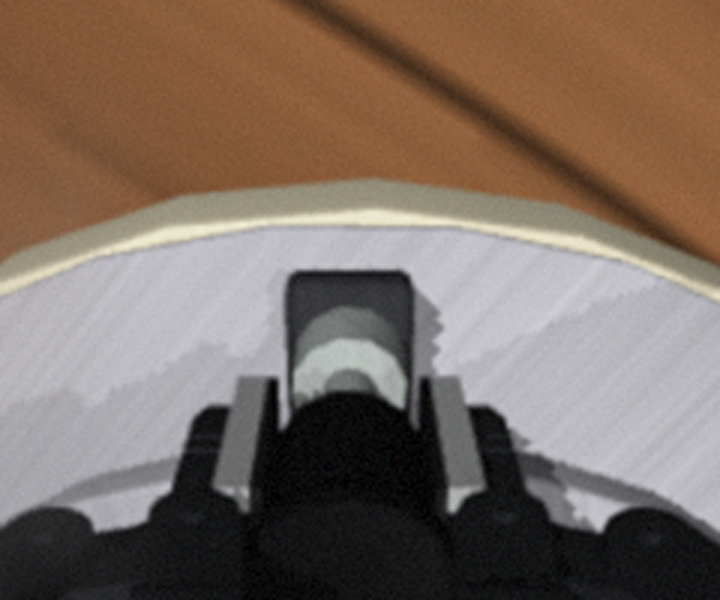

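Request:
servo_tool(
  series=[0,0,0.6,0,0,0,1.5,0,0,1.2,0,0,0,1.5,0,0,1.8,0,0,0,1.5,0,0,1.8,0,0,0,1.5,0,0,1.8,0,0,0,1.5],
)

```text
time_s: 20.57
tcp_pos: [475.7, -200.8, 79.3]
orientation: [-0.877, 3.016, -0.0]
force: [5.4, 2.3, -10.7]
opening: 24.0
```

```bash
python3 -c "
from h import *
st()"
```

```text
t 20.57 tcp [ 475.7 -200.8   79.3] xyaw -147.56 tilt 0.04 F [  5.4   2.3 -10.7] open 24.0 q6 -1.12
```

Lifted about 17 mm with 10.7 N. Now the arc.

Request:
servo_tool(
  series=[-0.64,1.09,0,0,0,-0.07,1.5,-1.19,2.22,0,0,0,-0.14,1.5,-1.67,3.39,0,0,0,-0.209,1.5,-2.07,4.59,0,0,0,-0.279,1.5,-2.38,5.82,0,0,0,-0.349,1.5],
)

```text
time_s: 20.98
tcp_pos: [451.5, -142.4, 79.0]
orientation: [-0.334, 3.123, -0.0]
force: [6.0, 0.2, -8.9]
opening: 23.8
```

Request:
servo_tool(
  series=[-0.22,1.24,0,0,0,-0.07,1.5,-0.36,2.5,0,0,0,-0.14,1.5,-0.41,3.76,0,0,0,-0.209,1.5,-0.37,5.02,0,0,0,-0.279,1.5,-0.24,6.28,0,0,0,-0.349,1.5],
)

```text
time_s: 21.4
tcp_pos: [449.1, -79.6, 79.0]
orientation: [-0.213, -3.134, 0.001]
force: [4.2, -1.9, -10.6]
opening: 23.9
```

Request:
servo_tool(
  series=[0,0,0,0,0,0,1.5,0,0,0,0,0,0,1.5,0,0,0,0,0,0,1.5],
)

```text
time_s: 21.65
tcp_pos: [449.1, -80.1, 78.9]
orientation: [-0.205, -3.134, 0.0]
force: [2.0, -0.5, -10.2]
opening: 23.9
```

Run:
```python
from car import *
o=st(); m=camera_model("wrist"); im=bgr("wrist")
cv2.imwrite("pics/w23.png",im)
holes(im,m,1,ks=(1,3))
```

```text
t 21.65 tcp [449.1 -80.1  78.9] xyaw 172.51 tilt 0.03 F [  2.   -0.5 -10.2] open 23.9 q6 -0.22
1 178 [174.  263.8] 11.5 [175.6 265.5]
3 204 [457.1 263.9] 12.1 [457.3 266.2]
```

View pics/w23.png

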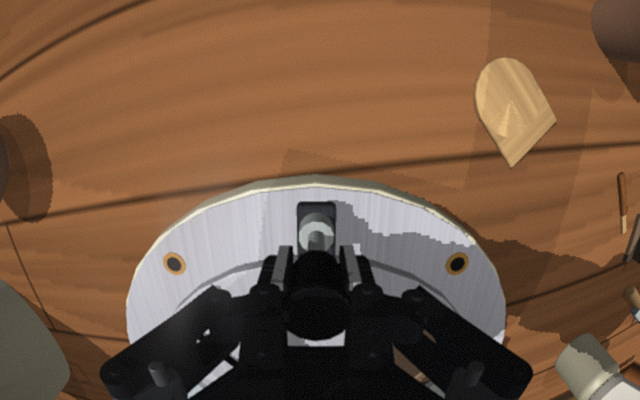

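Holes 1 and 3 sit symmetrically (174 and 457, mean 315.6) about the sleeve (316): at hole 2. Lower and release.

Request:
servo_tool(
  series=[0,0,-0.5,0,0,0,1.5,0,0,-1.0,0,0,0,1.5,0,0,-1.4,0,0,0,1.5,0,0,-1.6,0,0,0,1.5,0,0,-1.6,0,0,0,1.5],
)

```text
time_s: 22.12
tcp_pos: [449.1, -80.1, 62.6]
orientation: [-0.207, -3.134, 0.0]
force: [0.1, -2.3, -5.5]
opening: 23.9
```

Request:
servo_tool(
  series=[0,0,0,0,0,0,5,0,0,0,0,0,0,5,0,0,0,0,0,0,5,0,0,0,0,0,0,5],
)

```text
time_s: 22.45
tcp_pos: [449.5, -79.9, 63.3]
orientation: [0.207, 3.134, -0.0]
force: [-0.1, 0.6, 0.0]
opening: 49.9
```

Run:
```python
from car import *
o=st(); m=camera_model("wrist"); im=bgr("wrist")
crop(im,200,120,440,320,3,"pics/w24.png")
```

```text
t 22.45 tcp [449.5 -79.9  63.3] xyaw 172.46 tilt 0.03 F [-0.1  0.6  0. ] open 49.9 q6 -0.22
```

View pics/w24.png

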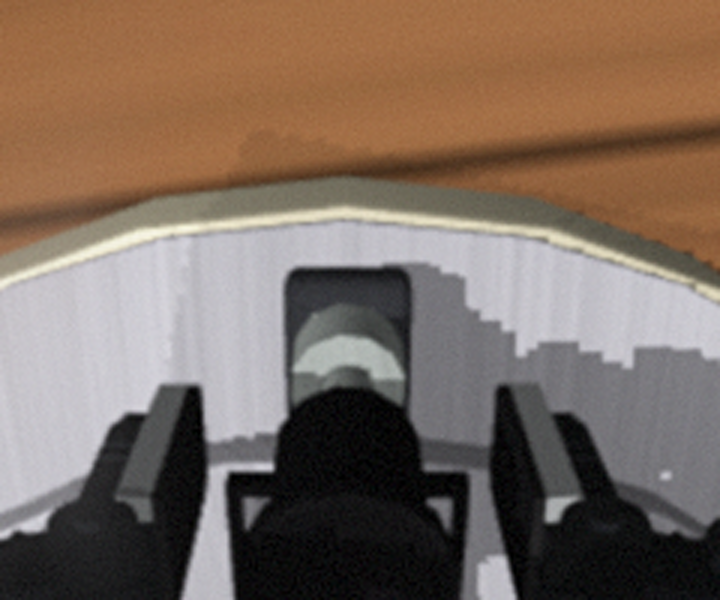

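Request:
servo_tool(
  series=[0,0,2.5,0,0,0,5,0,0,6,0,0,0,5,0,0,9.5,0,0,0,5,0,0,11.5,0,0,0,5,0,0,12,0,0,0,5],
)

```text
time_s: 22.92
tcp_pos: [450.6, -80.3, 186.4]
orientation: [0.206, 3.13, -0.002]
force: [-0.3, 0.0, 0.6]
opening: 49.8
```

Run:
```python
from tiles import *
o=st(); im=bgr("top"); cv2.imwrite("pics/t25.png",im)
for t in tiles(im,camera_model("top")): print(*[np.round(x,1) for x in t])
crop(im,130,170,290,290,5,"pics/t25c.png")
```

```text
t 22.92 tcp [450.6 -80.3 186.4] xyaw 172.45 tilt 0.29 F [-0.3  0.   0.6] open 49.8 q6 -0.22
[198.2 200.3] [560.5 354.2] 172.4 70.9 42.5
```

View pics/t25c.png

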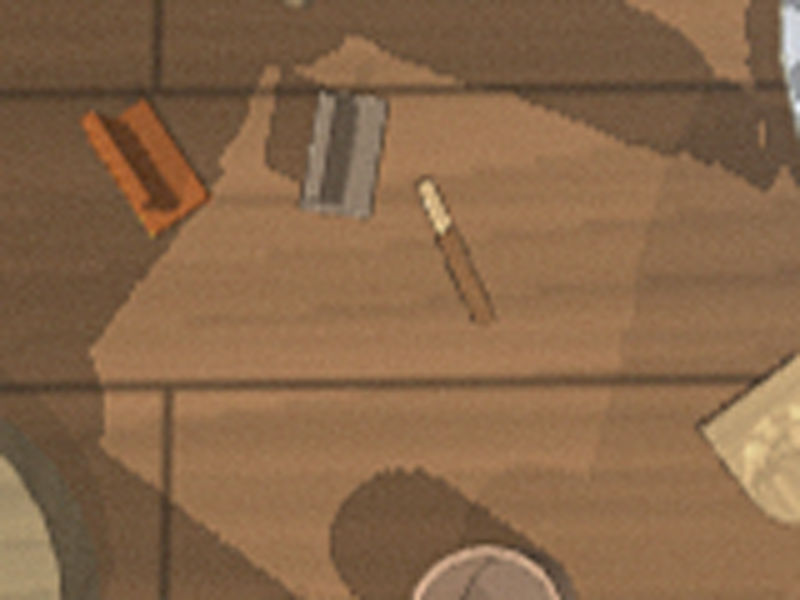

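Request:
servo_tool(
  series=[0.9,3.8,0,0,0,0,5,1.8,7.6,0,0,0,0,5,2.7,11.4,0,0,0,0,5,3.6,15.2,0,0,0,0,5,4.5,19,0,0,0,0,5],
)

```text
time_s: 23.38
tcp_pos: [493.8, 112.0, 181.8]
orientation: [-0.207, -3.133, 0.0]
force: [1.5, -0.5, 0.2]
opening: 49.9
```

Request:
servo_tool(
  series=[0.9,3.8,0,0,0,0,5,1.8,7.6,0,0,0,0,5,2.7,11.4,0,0,0,0,5,3.6,15.2,0,0,0,0,5,4.5,19,0,0,0,0,5],
)

```text
time_s: 23.8
tcp_pos: [538.8, 302.1, 181.4]
orientation: [-0.206, -3.133, 0.001]
force: [0.4, -0.7, 0.0]
opening: 50.1
```

Request:
servo_tool(
  series=[0.9,3,0,0,0,0,5,2.1,5.4,-2,0,0,0,5,2.1,5.4,-4,0,0,0,5,2.1,5.4,-4,0,0,0,5,2.1,5.4,-4,0,0,0,5],
)

```text
time_s: 24.22
tcp_pos: [559.2, 353.6, 141.3]
orientation: [-0.206, -3.132, 0.003]
force: [-0.1, -1.2, 0.0]
opening: 50.0
```

Run:
```python
from car import *
o=st(); m=camera_model("wrist"); im=bgr("wrist"); cv2.imwrite("pics/w26.png",im)
crop(im,220,100,420,260,4,"pics/w26c.png")
print(proj(m,(560.5,354.2,8),1),proj(m,(560.5,354.2,53),1))
```

```text
t 24.22 tcp [559.2 353.6 141.3] xyaw 172.46 tilt 0.21 F [-0.1 -1.2  0. ] open 50.0 q6 0.57
[317.31021559 186.67461927] [317.42269767 201.54872281]
```

View pics/w26c.png

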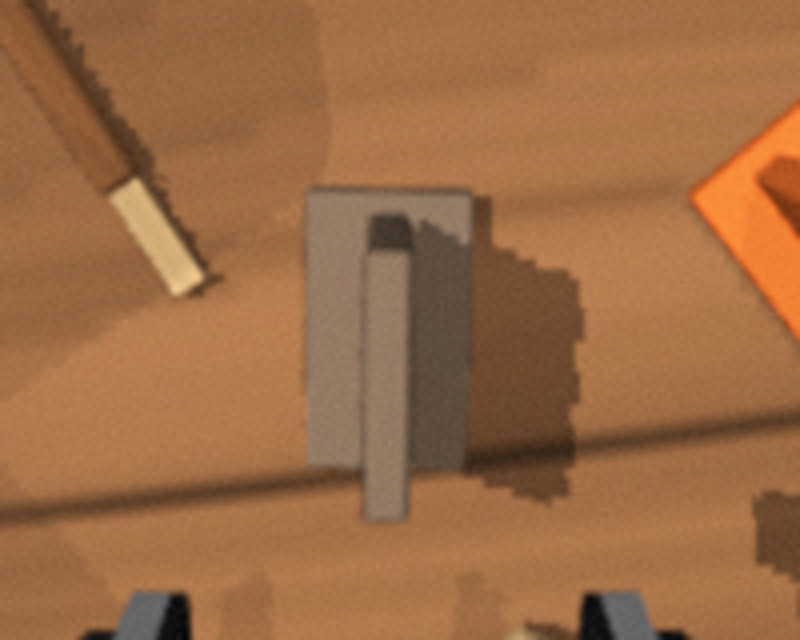

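Run:
```python
from tl import *
o=st(); m=camera_model("wrist")
meas(m,o,[(308,190),(474,192),(465,468),(307,467)],[(367,252),(410,252),(407,520),(363,520)],(220,100),4)
```

```text
t 24.27 tcp [559.8 353.5 142.8] xyaw 172.43 tilt 0.08 F [-0.6  0.3  0.2] open 49.9 q6 0.57
foot c [1.3 0.9] len 69.8 wid 39.4
fin c [1.4 0.4] len 58.7 wid 9.1
yaw in tool deg fin 0.70 foot 0.97
world shift [-1.2  0.8  0. ] tile at [558.6 354.3]
```

Request:
servo_tool(
  series=[-0.26,0.01,-3.3,0,0,-0.012,4,-0.26,0.01,-6.6,0,0,-0.012,4,-0.26,0.01,-9.9,0,0,-0.012,4,-0.26,0.01,-12.4,0,0,-0.012,4,-0.26,0.01,-13.9,0,0,-0.012,4],
)

```text
time_s: 24.68
tcp_pos: [557.0, 353.0, 2.7]
orientation: [-0.227, -3.132, 0.001]
force: [-0.4, -0.7, -0.3]
opening: 40.3
```

Request:
servo_tool(
  series=[0,0,0,0,0,0,4,0,0,0,0,0,0,4,0,0,0,0,0,0,4,0,0,0,0,0,0,0,0,0,0,0,0,0,0],
  force=60,
)

```text
time_s: 25.1
tcp_pos: [558.4, 354.5, 5.5]
orientation: [0.226, 3.132, 0.002]
force: [-0.0, -0.1, -0.5]
opening: 16.7
```

Request:
servo_tool(
  series=[0,0,0,0,0,0,0,0,0,0,0,0,0,0,0,0,0,0,0,0,0],
)

```text
time_s: 25.35
tcp_pos: [558.3, 354.5, 5.3]
orientation: [0.225, 3.132, 0.001]
force: [-1.7, -1.5, 7.9]
opening: 9.1
```

Run:
```python
from car import *
o=st(); im=bgr("wrist")
crop(im,230,90,400,260,4,"pics/w27.png")
```

```text
t 25.35 tcp [558.3 354.5   5.3] xyaw 171.76 tilt 0.11 F [-1.7 -1.5  7.9] open 9.1 q6 0.59
```

View pics/w27.png

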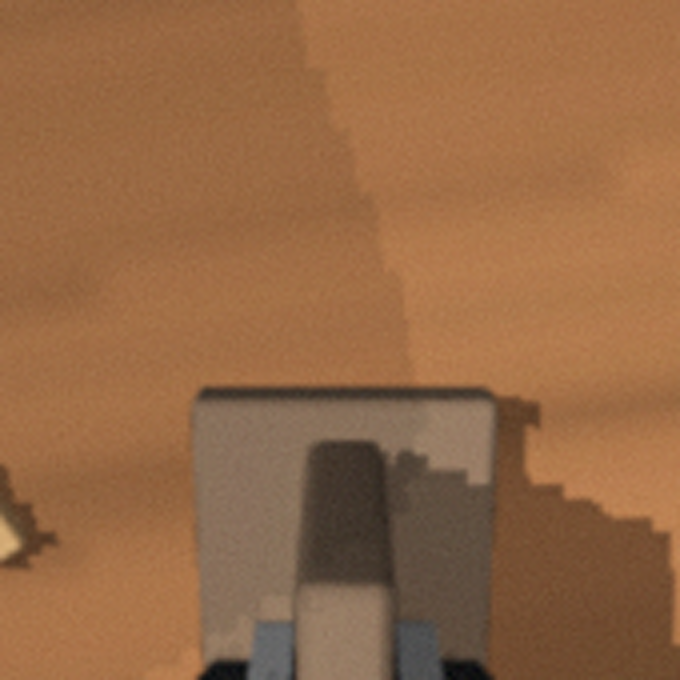

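Request:
servo_tool(
  series=[0,0,2,0,0,0,0,0,0,5.5,0,0,0,0,0,0,9,0,0,0,0,0,0,12.5,0,0,0,0,0,0,15,0,0,0,0],
)

```text
time_s: 25.82
tcp_pos: [558.0, 354.4, 157.7]
orientation: [0.225, 3.131, 0.002]
force: [1.0, 0.1, -1.8]
opening: 9.3
```

Request:
servo_tool(
  series=[-0.4,-3.5,0,0,0,0,0,-0.8,-7.2,0,0,0,0,0,-1.2,-10.9,0,0,0,0,0,-1.6,-14.7,0,0,0,0,0,-2,-18.5,0,0,0,0.007,0],
)

```text
time_s: 26.23
tcp_pos: [537.1, 167.8, 154.4]
orientation: [0.214, 3.134, 0.0]
force: [1.0, -1.1, -1.1]
opening: 9.7
```

Request:
servo_tool(
  series=[-0.4,-3.8,0,0,0,0,0,-0.8,-7.6,0,0,0,0,0,-1.2,-11.4,0,0,0,0,0,-1.5,-15.2,0,0,0,0,0,-1.7,-18.5,0,0,0,0,0],
)

```text
time_s: 26.65
tcp_pos: [520.0, -17.9, 154.6]
orientation: [0.215, 3.133, -0.0]
force: [1.3, 0.4, -1.9]
opening: 9.4
```

Request:
servo_tool(
  series=[-0.1,-3,0,0,0,0,0,-0.2,-5.5,0,0,0,0,0,-0.2,-7.44,0,0,0,0,0,-0.2,-7.44,0,0,0,0,0,-0.2,-7.44,0,0,0,0,0],
)

```text
time_s: 27.07
tcp_pos: [518.6, -90.9, 154.3]
orientation: [0.218, 3.134, 0.0]
force: [-0.3, 0.3, -2.5]
opening: 9.5
```

Request:
servo_tool(
  series=[0,0,-2.5,0,0,0,0,0,0,-5,0,0,0,0,0,0,-7,0,0,0,0,0,0,-8.5,0,0,0,0,0,0,-8.5,0,0,0,0],
)

```text
time_s: 27.48
tcp_pos: [517.1, -88.7, 66.7]
orientation: [-0.213, -3.131, -0.002]
force: [-1.2, 0.4, -1.8]
opening: 9.6
```

Request:
servo_tool(
  series=[0,0,0,0,0,0,0,0,0,0,0,0,0,0,0,0,0,0,0,0,0],
)

```text
time_s: 27.73
tcp_pos: [519.4, -90.1, 70.2]
orientation: [0.214, 3.133, -0.001]
force: [-0.1, 0.0, -1.6]
opening: 9.6
```

Run:
```python
from car import *
o=st(); m=camera_model("wrist"); im=bgr("wrist"); cv2.imwrite("pics/w28.png",im)
crop(im,230,90,400,260,4,"pics/w28c.png")
```

```text
t 27.73 tcp [519.4 -90.1  70.2] xyaw 172.19 tilt 0.10 F [-0.1  0.  -1.6] open 9.6 q6 -0.19
```

View pics/w28c.png

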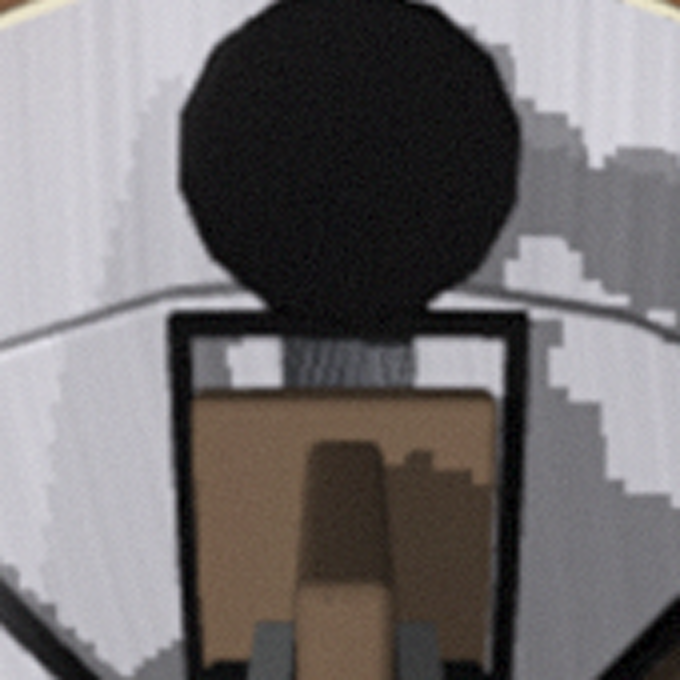

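Run:
```python
from bay import *
bay([(194,400),(496,400)],(191,340),(203,640),(506,340),(496,640),(345,338),5.3)
```

```text
t 27.78 tcp [519.3 -90.2  70.1] xyaw 172.18 tilt 0.10 F [-0.3 -0.3 -0.3] open 9.6 q6 -0.19
tile 0.8 -0.1 bay 1.3 0.6 width 44.9 yawL 0.23 yawR -0.7
world shift [-0.4  0.7 -0. ]
```

Request:
servo_tool(
  series=[-0.04,0.05,-0.5,0,0,0,0,-0.04,0.05,-1,0,0,0,0,-0.04,0.05,-1.5,0,0,0,0,-0.04,0.05,-1.55,0,0,0,0,-0.04,0.05,-1.55,0,0,0,0],
)

```text
time_s: 28.2
tcp_pos: [518.2, -89.7, 53.3]
orientation: [-0.215, -3.134, 0.0]
force: [-1.3, -0.5, 2.4]
opening: 9.4
```

Request:
servo_tool(
  series=[0,0,0,0,0,0,0,0,0,0,0,0,0,0,0,0,0,0,0,0,0],
)

```text
time_s: 28.45
tcp_pos: [518.2, -89.7, 53.3]
orientation: [-0.215, -3.134, 0.0]
force: [-0.5, -0.4, 0.8]
opening: 9.4
```

Run:
```python
from car import *
o=st(); im=bgr("wrist"); crop(im,230,90,400,260,4,"pics/w29c.png")
```

```text
t 28.45 tcp [518.2 -89.7  53.3] xyaw 172.16 tilt 0.01 F [-0.5 -0.4  0.8] open 9.4 q6 -0.19
```

View pics/w29c.png

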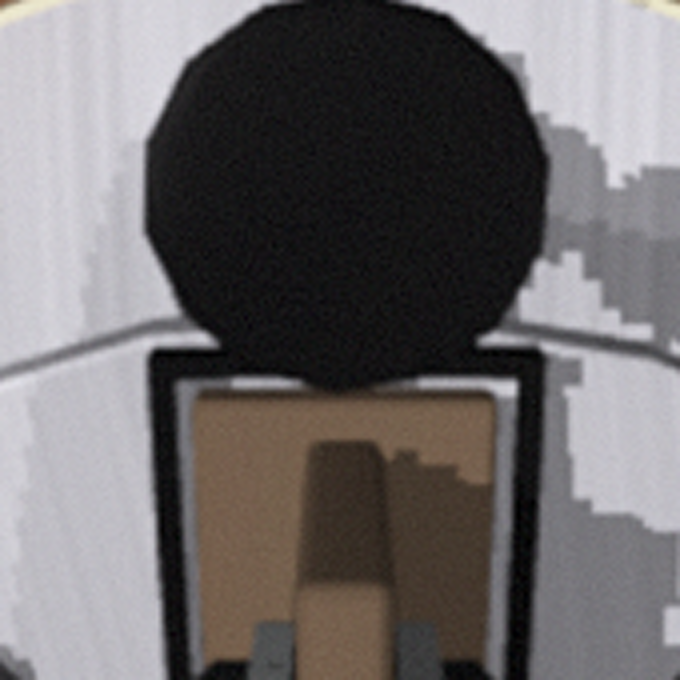

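Request:
servo_tool(
  series=[0,0,0,0,0,0,2.5,0,0,0,0,0,0,2.5,0,0,0,0,0,0,2.5,0,0,1,0,0,0,2.5,0,0,3,0,0,0,2.5],
)

```text
time_s: 28.92
tcp_pos: [517.1, -89.3, 82.2]
orientation: [-0.215, -3.131, -0.001]
force: [-0.3, -0.1, -1.0]
opening: 25.0
```

Request:
servo_tool(
  series=[0,0,2.5,0,0,0,3,0,0,5.5,0,0,0,3,0,0,7.8,0,0,0,4,0,0,7.8,0,0,0,5,-2,0.3,7.8,0,0,0,5],
)

```text
time_s: 29.33
tcp_pos: [501.0, -87.5, 162.3]
orientation: [0.214, 3.131, -0.001]
force: [-1.4, -0.0, -1.2]
opening: 49.6
```

Request:
servo_tool(
  series=[-2.5,0.3,0,0,0,0,5,-4.88,0.66,0,0,0,0.005,5,-4.88,0.66,0,0,0,0.005,5,-4.88,0.66,0,0,0,0.005,5,-4.88,0.66,0,0,0,0.005,5],
)

```text
time_s: 29.75
tcp_pos: [450.0, -80.2, 161.4]
orientation: [0.207, 3.134, -0.0]
force: [-0.3, -0.5, -0.1]
opening: 50.3
```

Run:
```python
from car import *
o=st(); m=camera_model("wrist"); im=bgr("wrist"); cv2.imwrite("pics/w30.png",im)
im=bgr("scene"); crop(im,210,140,350,270,5,"pics/s30.png")
```

```text
t 29.75 tcp [450.  -80.2 161.4] xyaw 172.44 tilt 0.04 F [-0.3 -0.5 -0.1] open 50.3 q6 -0.22
```

View pics/w30.png

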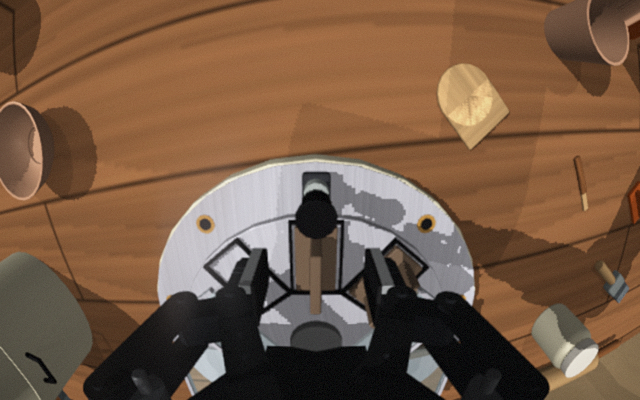

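View pics/s30.png

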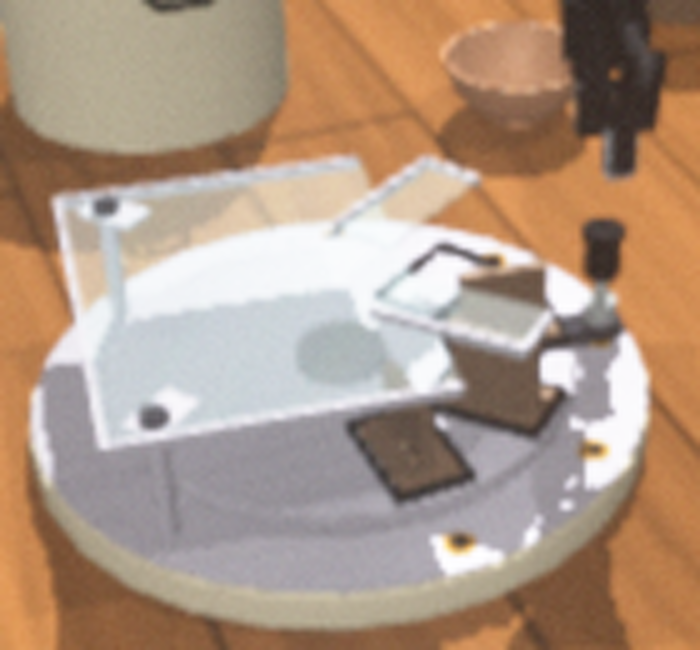

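Run:
```python
from h import *
im=bgr("scene"); im2=cv2.convertScaleAbs(im,alpha=1.6,beta=10); crop(im2,265,190,325,245,10,"pics/s31.png")
im=bgr("top"); cv2.imwrite("pics/t31.png",im); crop(cv2.convertScaleAbs(im,alpha=1.4),270,120,400,230,6,"pics/t31c.png")
```

```text
(no output)
```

View pics/s31.png

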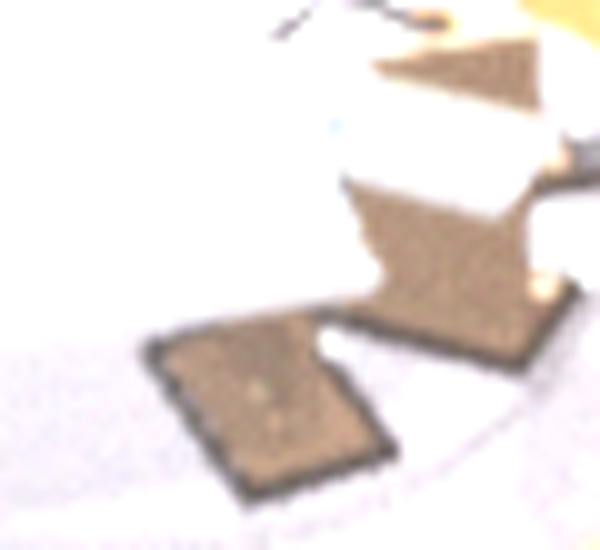

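View pics/t31c.png

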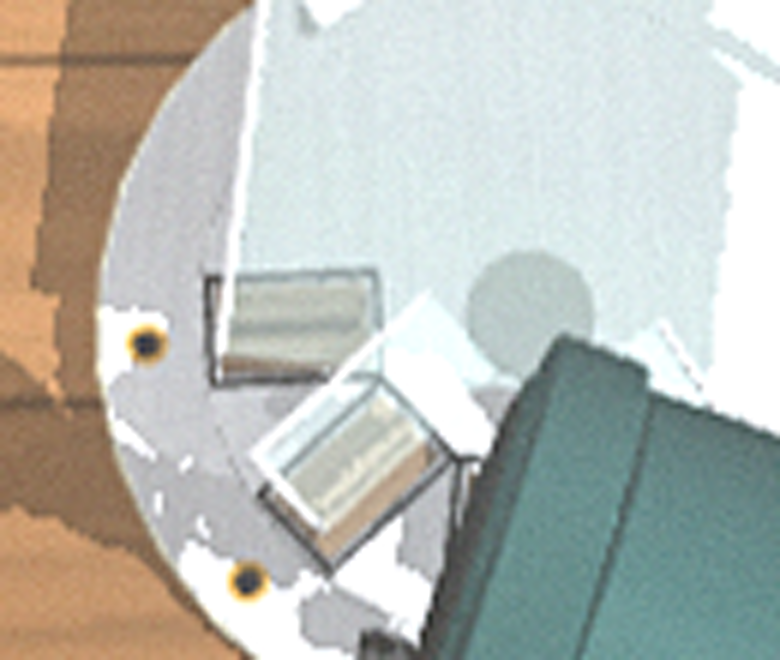

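Request:
servo_tool(
  series=[0,0,-1.5,0,0,0,5,0,0,-4,0,0,0,5,0,0,-6.8,0,0,0,5,0,0,-9,0,0,0,5,0,0,-10.05,0,0,0,5],
)

```text
time_s: 30.37
tcp_pos: [448.6, -79.7, 58.4]
orientation: [-0.207, -3.132, -0.001]
force: [-0.6, 0.7, -0.6]
opening: 50.2
```

Request:
servo_tool(
  series=[0,0,0,0,0,0,5,0,0,0,0,0,0,5,0,0,0,0,0,0,1.5,0,0,0,0,0,0,1.5,0,0,0,0,0,0,1.5],
  force=80,
)

```text
time_s: 30.78
tcp_pos: [450.3, -80.3, 62.0]
orientation: [0.207, 3.133, -0.001]
force: [-0.2, 1.3, 5.7]
opening: 23.8
```

Request:
servo_tool(
  series=[0,0,0,0,0,0,1.5,0,0,0.6,0,0,0,1.5,0,0,1.2,0,0,0,1.5,0,0,1.8,0,0,0,1.5,0,0,1.8,0,0,0,1.5],
)

```text
time_s: 31.2
tcp_pos: [450.0, -80.2, 80.2]
orientation: [0.207, 3.133, -0.0]
force: [4.5, -1.6, -11.7]
opening: 23.9
```

Request:
servo_tool(
  series=[0,0,0,0,0,0,1.5,0,0,0,0,0,0,1.5],
)

```text
time_s: 31.37
tcp_pos: [449.9, -80.2, 79.1]
orientation: [0.207, 3.134, -0.0]
force: [6.8, -1.7, -10.1]
opening: 23.8
```

```bash
python3 arc.py 449.45 -79.9 10 -40
```

```text
r 180.69142896108826 ang 172.27125078568335
0.21 1.24 -0.07
0.51 2.47 -0.14
0.9 3.67 -0.209
1.36 4.84 -0.279
1.91 5.98 -0.349

0.63 1.1 -0.07
1.33 2.14 -0.14
2.1 3.14 -0.209
2.94 4.08 -0.279
3.84 4.96 -0.349

end [506.95948137  29.50600148]
```

Request:
servo_tool(
  series=[0.21,1.24,0,0,0,-0.07,1.5,0.51,2.47,0,0,0,-0.14,1.5,0.9,3.67,0,0,0,-0.209,1.5,1.36,4.84,0,0,0,-0.279,1.5,1.91,5.98,0,0,0,-0.349,1.5],
)

```text
time_s: 31.78
tcp_pos: [469.1, -20.2, 79.0]
orientation: [0.754, 3.049, -0.001]
force: [7.3, -5.3, -10.2]
opening: 23.8
```

Request:
servo_tool(
  series=[0.63,1.1,0,0,0,-0.07,1.5,1.33,2.14,0,0,0,-0.14,1.5,2.1,3.14,0,0,0,-0.209,1.5,2.94,4.08,0,0,0,-0.279,1.5,3.84,4.96,0,0,0,-0.349,1.5],
)

```text
time_s: 32.2
tcp_pos: [507.6, 29.1, 78.9]
orientation: [1.272, 2.872, -0.002]
force: [6.0, -9.5, -10.4]
opening: 23.7
```

Request:
servo_tool(
  series=[0,0,0,0,0,0,1.5,0,0,0,0,0,0,1.5,0,0,0,0,0,0,1.5],
)

```text
time_s: 32.45
tcp_pos: [507.3, 28.7, 78.8]
orientation: [1.267, 2.874, -0.002]
force: [6.4, -6.7, -11.2]
opening: 24.3
```

Run:
```python
from car import *
o=st(); m=camera_model("wrist"); im=bgr("wrist")
cv2.imwrite("pics/w32.png",im)
holes(im,m,1,ks=(2,4))
```

```text
t 32.45 tcp [507.3  28.7  78.8] xyaw 132.44 tilt 0.09 F [  6.4  -6.7 -11.2] open 24.3 q6 0.73
2 161 [173.  262.5] 11.2 [175.7 263.7]
4 224 [455.5 262.5] 12.1 [458.2 264.3]
```

View pics/w32.png

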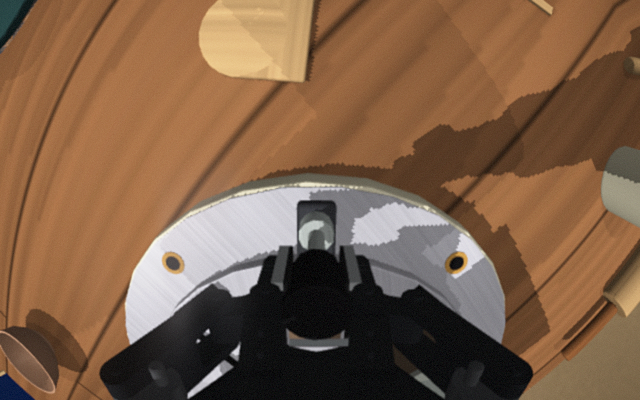

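Request:
servo_tool(
  series=[0,0,-0.5,0,0,0,1.5,0,0,-1.0,0,0,0,1.5,0,0,-1.4,0,0,0,1.5,0,0,-1.6,0,0,0,1.5,0,0,-1.6,0,0,0,1.5],
)

```text
time_s: 32.92
tcp_pos: [507.3, 28.6, 62.7]
orientation: [1.267, 2.874, -0.002]
force: [4.4, -5.0, -4.8]
opening: 23.5
```

Request:
servo_tool(
  series=[0,0,0,0,0,0,5,0,0,0,0,0,0,5,0,0,0,0,0,0,5,0,0,0,0,0,0,5],
)

```text
time_s: 33.25
tcp_pos: [506.8, 29.4, 63.1]
orientation: [-1.266, -2.875, -0.0]
force: [0.1, -0.4, -0.4]
opening: 49.8
```

Run:
```python
from car import *
o=st(); m=camera_model("wrist"); im=bgr("wrist")
crop(im,200,120,440,320,3,"pics/w33.png")
```

```text
t 33.25 tcp [506.8  29.4  63.1] xyaw 132.46 tilt 0.00 F [ 0.1 -0.4 -0.4] open 49.8 q6 0.73
```

View pics/w33.png

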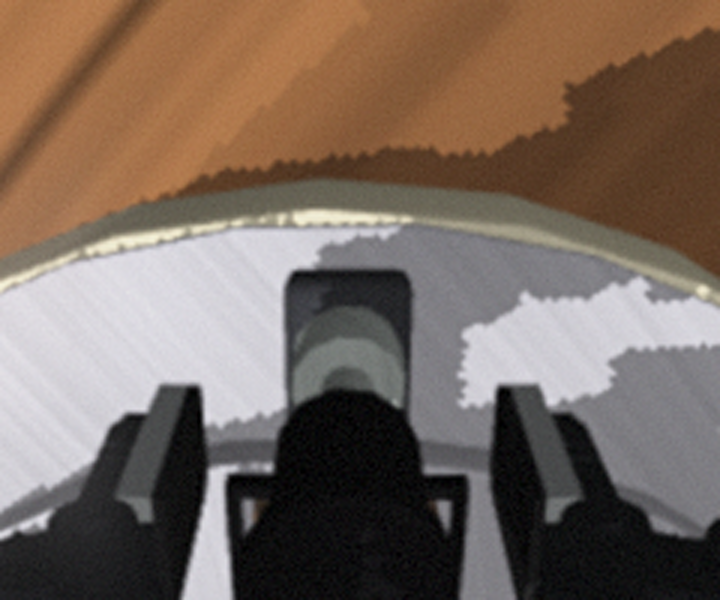

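Request:
servo_tool(
  series=[0,0,2.5,0,0,0,5,0,0,6,0,0,0,5,0,0,9.5,0,0,0,5,0,0,11.5,0,0,0,5,0,0,13,0,0,0,5],
)

```text
time_s: 33.72
tcp_pos: [507.5, 29.3, 195.5]
orientation: [1.265, 2.873, 0.001]
force: [0.4, -0.6, -0.9]
opening: 49.9
```

Request:
servo_tool(
  series=[-1,3.7,0,0,0,0,5,-2,7.4,0,0,0,0,5,-3,11.1,0,0,0,0,5,-4,14.8,0,0,0,0,5,-5,18.5,0,0,0,0,5],
)

```text
time_s: 34.13
tcp_pos: [456.1, 215.9, 193.2]
orientation: [1.267, 2.875, 0.0]
force: [1.0, 0.0, -0.2]
opening: 50.0
```

Request:
servo_tool(
  series=[-2,3.5,0,0,0,0,5,-4,7,0,0,0,0,5,-6,10.5,0,0,0,0,5,-8,13,0,0,0,0,5,-8,13,0,0,0,0,5],
)

```text
time_s: 34.55
tcp_pos: [373.6, 347.7, 193.0]
orientation: [-1.259, -2.877, -0.001]
force: [0.5, -0.7, -0.3]
opening: 50.1
```

Run:
```python
from car import *
o=st(); m=camera_model("top"); im=bgr("top"); cv2.imwrite("pics/t34.png",im)
crop(cv2.convertScaleAbs(im,alpha=1.3),270,90,440,250,4,"pics/t34c.png")
fit(holes(im,m,0,rad=8))
c=(629,-104.1); 
for k in range(5):
    a=np.radians(180-7.6+40*(k-3)); P=(c[0]+110*np.cos(a),c[1]+110*np.sin(a))
    print("bay",k,((proj(m,(*P,48))-[270,90])*4).round(),"fin top",((proj(m,(*P,101))-[270,90])*4).round())
a=np.radians(140-7.6); P=(c[0]+180*np.cos(a),c[1]+180*np.sin(a))
for z in (121,124,133): print("cap",z,(proj(m,(*P,z))-[270,90])*4, proj(camera_model("scene"),(*P,z)))
im=bgr("scene"); cv2.imwrite("pics/s34.png",im); crop(im,210,140,350,270,5,"pics/s34c.png")
```

```text
t 34.55 tcp [373.6 347.7 193. ] xyaw 132.71 tilt 0.07 F [ 0.5 -0.7 -0.3] open 50.1 q6 1.41
0 17 [417.5 191.5] 2.9 [417.5 191.9]
1 16 [392.1 226.1] 3.1 [392.1 226.4]
2 17 [349.8 236.5] 3.2 [349.8 236.2]
4 17 [294.  176.7] 3.1 [294.  176.8]
axis [ 629.67 -103.74] yaw -7.52 res [-0.3  0.1 -0.3 -0.2  1.  -0.  -0.4  0.1]
bay 0 [225. 238.] fin top [228. 219.]
bay 1 [194. 339.] fin top [195. 325.]
bay 2 [237. 437.] fin top [240. 428.]
bay 3 [333. 485.] fin top [341. 479.]
bay 4 [438. 461.] fin top [451. 453.]
cap 121 [162.05815241 497.36262129] [328.76871286 206.35025357]
cap 124 [161.99753766 497.03019387] [328.80275951 205.547793  ]
cap 133 [161.81350983 496.02093624] [328.9055257  203.12565148]
```

View pics/t34c.png

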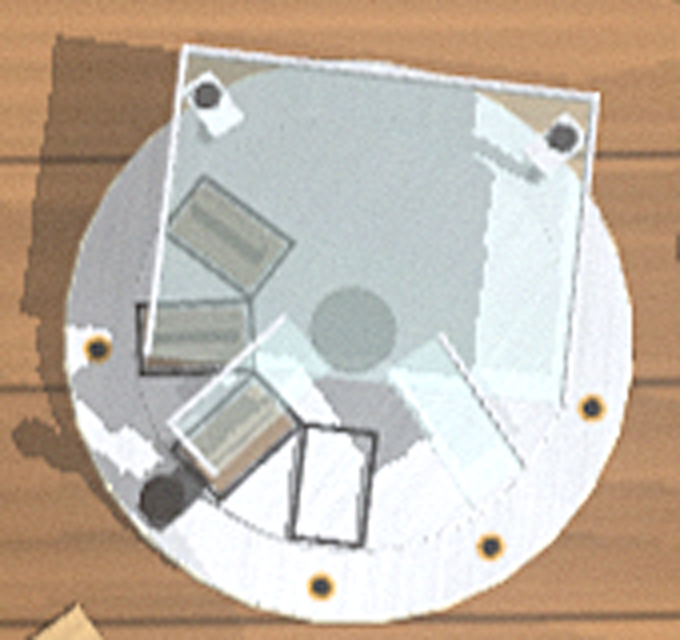

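View pics/s34c.png

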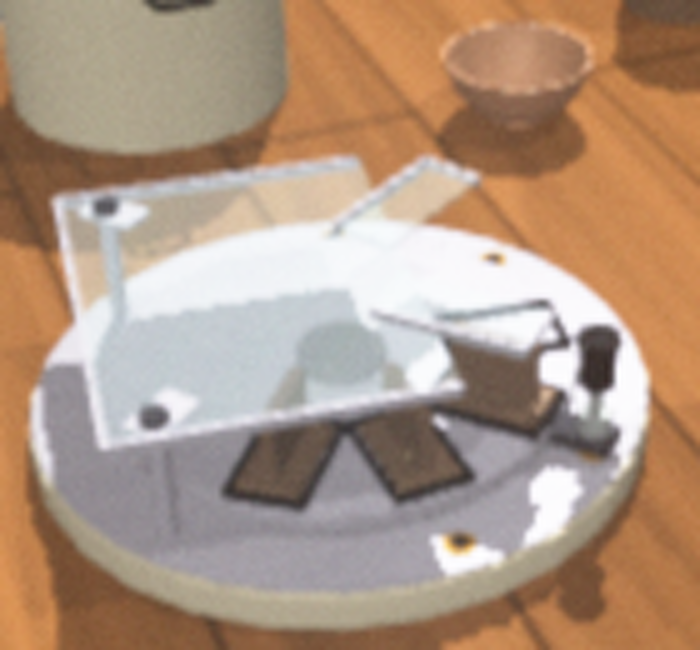

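View pics/t34.png

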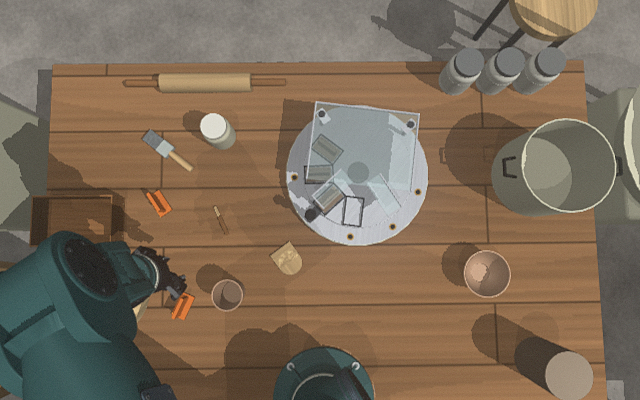

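Run:
```python
from cell import *
print(finish_job())
```

```text
the job is handed in; nothing more can be done
None
```

The three grey tiles that stood on the table are loaded in bays 0, 1 and 2. I turned the wheel one hole at a time and handed the job in at about 35 s with the pin in hole 3. No fourth grey tile was visible. I left the two orange look-alikes alone and kept clear of the cup, bowl and jar.

**Final checks**
- **Tiles:** the last top and scene pictures show all three tiles in their bays. Bay 3 is empty in the opening.
- **Pin:** the knob cap is within about 1 px of where it should be with the pin home in hole 3 in the top view, and within about 1.5 px in the scene view.
- **Robot:** the arm stood clear, with no force on the tool.

**What did not go as expected**
- **First grasp:** the first closing met nothing, because the fingertips stood about 17 mm short of the TCP rather than 22 mm ahead of it as described. I measured the offset from the wrist view and worked with it from then on.
- **Camera readings:** the wrist and top cameras differed by up to about 4–5 mm along the tool, so I centred each placing on the bay walls seen up close.
- **Not measured:** I judged flatness and plunger lift only from pictures and forces. `finish_job()` gave no verdict.

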